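Gauge the channel, then sort the blanks in a woodwind workshop

TASK

Check the set-up piece before the batch goes on: put the sprung depth gauge across its channel with the probe in the groove, push it down until its base sits flat, and leave it standing there with its reading showing. Then, without touching the blanks with the fingers, use the straightedge to push all the blanks on the sorting board together up to one end, wholly behind the inlaid line there: at the robot's left (+y) end if the channel is 6 mm deep or more, at its right (-y) end if it is shallower. Also close the empty gauge tin with its lid, seated and level, stand the straightedge back along the middle of its cork rest, and leave everything else on the bench where it is.

Things in the scene. Friction and masses are not known exactly. Their poses are not given: they have to be found in the camera images.
- gauge: Depth gauge, 0.3 kg, loose, at first in its open tin. Steel bar base 28 (own x) x 70 (own y) x 10 mm high; on it a black square housing 32 x 32 mm, 10 to 56 mm above the underside: grip this across own x. Origin: centre of the base's underside, z up. A 6 mm round sprung probe sticks out 12 mm below the origin. Its long base goes across a channel, resting on both sides of it.
- probe (a joint): How far the gauge's probe is pushed in, m: 0 fully out, 0.012 fully in. With the base flat over a groove, depth = 0.012 minus this. Spring 2 N (out) to 4.4 N (in) plus 1.5 N friction: the gauge's weight alone does not seat it, a push of 1 to 3 N more does, and then it stays flat when let go.
- dial (a point): Centre of the white dial, 31 mm across, on top of the gauge, 59 mm above its underside. The red needle points along the gauge's own +x at 0 and turns anticlockwise from above, 0.35 rad per mm that the probe is pushed in; a tick each mm, long ticks at 0, 3, 6, 9, 12 mm in (the last at 4.2 rad). Needle short of the 6 mm tick (2.1 rad): the channel is over 6 mm deep.
- case: Fixed round steel tin, the gauge's case, open on top: 92 mm across outside, 84 mm inside, rim 30 mm above its origin (centre of the underside, on the bench). Inside are two rails along its own x, tops 20 mm up, with a 38 mm gap between them for the probe; the gauge's base stands across them at the start.
- lid: Loose lid of the tin, 0.12 kg, at first lying on the bench, knob up: steel disc 96 mm across and 5 mm thick; below it a 75 mm wide plug, 6 mm deep, that goes inside the tin's rim; on top a round knob 22 mm across, from 11 to 48 mm above the underside. Origin: centre of the plug's underside, z up; on the closed tin it lies 24 mm above the tin's origin.
- setup: Fixed set-up piece: dark wood block 80 (own x) x 78 (own y) mm on a metal foot plate 100 x 90 mm, with a low steel jaw at each x end. Its flat top is 50 mm above its origin (centre of the underside, on the bench). A channel 12 mm wide runs along the middle of the top in the direction of its own x, open at both ends; its depth is unknown, about 4 mm or about 9 mm.
- setup_top (a point): Point over the middle of the channel, level with the block's top face, 50 mm above the bench.
- board: Fixed sorting board 284 (own x) x 450 (own y) mm. Origin: centre of its underside on the bench; floor 6 mm up. Side walls 20 mm high, inner faces at x = +-132 mm. End fences 36 mm high, inner faces at y = +-210 mm: +y is the robot's left end, -y its right end. A dark inlaid line crosses the floor at y = +130 and at y = -130 mm.
- straightedge: Aluminium box-section straightedge, 0.3 kg, loose, 230 (own x) x 24 (own y) x 30 mm high, standing on its lower face; in the middle of its top a wooden grip 70 (x) x 22 (y) mm, from 30 to 68 mm above the underside. Origin: centre of the underside, z up. Pushes with either long face. Grip it across its own y.
- rest: Fixed cork rest of the straightedge, 260 (own x) x 46 (own y) x 4 mm thick; origin: centre of the underside. The straightedge stands along it, on its top, at the start.
- blank1: Round blank of dark wood, 36 mm across, 24 mm high, 30 g, loose, standing on the board; origin: centre of its underside. Two to five of the five alike blanks are there; an absent one is None.
- blank2: Round blank of dark wood, 36 mm across, 24 mm high, 30 g, loose, standing on the board; origin: centre of its underside. Two to five of the five alike blanks are there; an absent one is None.
- blank3: Round blank of dark wood, 36 mm across, 24 mm high, 30 g, loose, standing on the board; origin: centre of its underside. Two to five of the five alike blanks are there; an absent one is None.
- blank4: Round blank of dark wood, 36 mm across, 24 mm high, 30 g, loose, standing on the board; origin: centre of its underside. Two to five of the five alike blanks are there; an absent one is None.
- blank5: Round blank of dark wood, 36 mm across, 24 mm high, 30 g, loose, standing on the board; origin: centre of its underside. Two to five of the five alike blanks are there; an absent one is None.
- oil: Bystander: small amber oil bottle, 38 mm across, 85 mm high; origin under its centre.
- cup: Bystander: steel cup, 68 mm across, 80 mm high; origin under its centre.
Mind the look-alikes: they are no part of the job. Of the things that look like the straightedge, take the one that is nearest to the robot's base at the start. Leave any white look-alike of the blank2 alone.

How it is judged (in metres and radians):
On the way, in this order (a step that is already met when the one before it is completed fails the run):
1. the gauge sits flat on the set-up piece with its probe in the channel (z of gauge in the frame of setup between 0.046 and 0.0522 m and angle between gauge's own z axis and vertical below 0.04 rad and value of joint probe between 0.001 and 0.0105 m and horizontal distance between gauge and setup_top below 0.035 m), for 0.5 s.
2. with the gauge still flat, all blanks are behind the line at the end that the reading calls for (all of step 1 and ((value of joint probe below 0.0055 m and y of each of blank1, blank2, blank3, blank4, blank5 in the frame of board above 0.142 m and z of blank1 in the frame of board between 0 and 0.012 m and angle between each of blank1, blank2, blank3, blank4, blank5's own z axis and vertical below 0.1 rad and z of blank2 in the frame of board between 0 and 0.012 m and z of blank3 in the frame of board between 0 and 0.012 m and z of blank4 in the frame of board between 0 and 0.012 m and z of blank5 in the frame of board between 0 and 0.012 m) or (value of joint probe above 0.0055 m and y of each of blank1, blank2, blank3, blank4, blank5 in the frame of board below -0.142 m and z of blank1 in the frame of board between 0 and 0.012 m and angle between each of blank1, blank2, blank3, blank4, blank5's own z axis and vertical below 0.1 rad and z of blank2 in the frame of board between 0 and 0.012 m and z of blank3 in the frame of board between 0 and 0.012 m and z of blank4 in the frame of board between 0 and 0.012 m and z of blank5 in the frame of board between 0 and 0.012 m))), for 0.2 s.
At the end, for the whole second after the job is handed in: Gauge flat on the set-up piece (2 mm, 0.04 rad), probe in channel; lid seated level on the tin (2 mm, 0.04 rad); blanks upright, centres 142 mm or more from the board's middle, at +y if the probe is in under 5.5 mm, else -y; straightedge on its rest (30 mm along, 15 across, 0.12 rad) (all of step 2 and horizontal distance between lid and case below 0.007 m and z of lid in the frame of case between 0.02 and 0.0262 m and angle between lid's own z axis and vertical below 0.04 rad and x of straightedge in the frame of rest between -0.03 and 0.03 m and y of straightedge in the frame of rest between -0.015 and 0.015 m and z of straightedge in the frame of rest below 0.008 m and angle between straightedge's own z axis and vertical below 0.06 rad and angle between the x axis of straightedge and the x axis of rest, either way round below 0.12 rad and linear speed of each of blank1, blank2, blank3, blank4, blank5, gauge, lid, straightedge below 0.02 m/s); the robot touches nothing.
It fails at once if the fingers touch a blank (over 1 N) (contact force between the fingers and blank1 above 1 N or contact force between the fingers and blank2 above 1 N or contact force between the fingers and blank3 above 1 N or contact force between the fingers and blank4 above 1 N or contact force between the fingers and blank5 above 1 N).
It fails at once if a bystander is moved more than 30 mm (distance of any of oil, cup from where it was at the start of the episode above 0.03 m).
Of floor_a, floor_b only 1 to 1 are there at a start; the rules pass over those that are not, and their reading is None.
Of blank1, blank2, blank3, blank4, blank5 only 2 to 5 are there at a start; the rules pass over those that are not, and their reading is None.
At some moment in a run one of blank1, blank2, blank3, blank4, blank5 may be knocked a few centimetres aside while the robot is not near it.
It also fails if it takes over 208 s, if anything falls off the work surface, if the arm or the gripper's body presses on something with over 40 N, if the wrist force passes 120 N, or if a joint passes its speed limit or range.

ROBOT

A 6-joint arm with a two-finger parallel gripper is mounted at the origin on the work surface. World frame = base frame: x ahead of the robot, y to its left, z up, the work surface at z = 0. Lengths are in mm, angles in rad, forces in N, time in s.
With the tool pointing down it reaches from about 275 to 725 mm from the base axis. Payload 5.6 kg.
Tool frame: the origin (TCP) lies at the very end of the fingers, on their centre line; the grasp point (between the pads) lies 19 mm behind it; x points along the fingers, y is the direction in which the jaws open and shut, and the axes are right-handed (so a half turn about x gives the same grasp; the last joint's range is limited). The gripper opens to 85 mm and grips with 20 to 120 N. Pads are 22 mm wide; open, the fingers measure 114 mm over their backs; the gripper's body (76 mm by 85 mm) begins 54 mm behind the grasp point. The pads swing forward as they close: fully open they stand 13 mm farther back than shut.
Start: joints at [-0.816, 0.255, 0.108, 0, -1.424, -0.285], TCP at [249.007, -490.396, 196.883] pointing down, gripper open.
Joint ranges: [-2.95, 2.95], [-1.21, 1.97], [-1.09, 1.5], [-2.87, 1.71], [-2.94, -0.07], [-3.05, 3.05]. Speed limits (rad/s): [2.57, 2.57, 3.14, 3.14, 3.14, 3.14].

INTERFACE

Orientations are given as [roll, pitch, yaw] about the fixed x, y, z axes, in that order (R = Rz(yaw) Ry(pitch) Rx(roll)).
In Python, from rig import env gives the robot as it stands.
- The arm moves only by the shell command python3 -m creep 'ROWS' [FORCE]. ROWS is JSON, a list of rows, each a list of 7 numbers: the turn, a rotation vector about the tool's x, y, z in degrees, then the shift along the tool's x, y, z in m, then the closure, from -1 (fully open) to 1 (shut). In form: [[ax, ay, az, dx, dy, dz, fingers], ...]. A call has 1 to 5 rows; each row is the pose to reach, as a shift and turn from the pose commanded when the call began, along the tool's axes at that moment; what a row does not reach only later rows make up. A row lasts 1/8 s, in which the tool goes at most 62.5 mm and 10.7 degrees, less where a joint would pass 70% of its speed; a pose out of reach is approached as far as the arm can. A call with a gripper value outside its range is refused whole. The fingers move at their own pace and stop on an object; FORCE is the grip in N (left out, the last holds). Time passes only in rows, so rows that repeat a pose let the fingers close. It gives the time, the measured TCP pose, the force and the opening at its end, in the units of the state.
- env.state(): the state, without advancing time (a new reading comes with each control period).
- env.read_camera(name): name is "scene" or "top" or "wrist"; returns (picture, depth): 400x640x3 uint8, blue, green, red; 400x640 float32, mm along the optical axis (not along the pixel's ray), 0 where there is no reading.
- env.calibration(name): a dict with "vertical_fov" (degrees; the focal length in pixels is half the picture's height over the tangent of half this angle, whatever the lens; pixels are square), "cx", "cy" (the principal point, pixels), "world_to_cam" (4x4, takes a point from world to camera coordinates); the wrist camera has in their place "mount" (4x4, takes a point from camera to tool coordinates, whose origin is the TCP and whose axes are the tool frame's). Camera axes: x right, y up, looking along -z (the intrinsics and any distortion apply to the point x, -y, -z); pixel columns grow to the right and rows downward; lengths in mm; the calibration is good to about 2 mm. A picture is of the moment at which its call begins: read the wrist's pose just before it. calibration takes no time and is no camera call.
- env.hand_in(): hands the job in, once; it reports no verdict.
The state is a dict: "clock": time; "joints": joint angles; "joint_velocities": joint speeds; "effort": joint torques, N m; "position": TCP position; "orientation": TCP orientation; "contact_force": force on the tool from outside, world axes, zero at the start; "ft_torque": the same for the moment, N m; "grip_width": finger opening in mm.
Only numpy, scipy, OpenCV 4.12 (cv2) and the standard library are available. Lean on these libraries where they do the work, as an engineer would, in place of code of your own. Each camera call takes 0.05 s, during which the arm holds its last target. There are 200 camera calls.

## Working session

There is one attempt and no reset: what is moved stays moved. The work goes in short steps, Python scripts to look and compute and a shell command to move; the robot and the scene stay as the last step left them, time stands still between calls to the robot, and variables do not carry over. Pictures are saved under pics/ and viewed, about 12 in all and at most 16, crops included, and the job is handed in when it is done.

```bash
ls; mkdir -p pics; cat > h.py <<'E'
import numpy as np, cv2
from scipy.spatial.transform import Rotation as R
from rig import env
def K(n):
    c=env.calibration(n); f=200/np.tan(np.radians(c["vertical_fov"])/2); return c,f
def tool(s=None):
    s=s or env.state(); T=np.eye(4); T[:3,:3]=R.from_euler('xyz',s["orientation"]).as_matrix(); T[:3,3]=s["position"]; return T
def c2w(n,s=None):
    c,f=K(n)
    M=tool(s)@np.array(c["mount"]) if n=="wrist" else np.linalg.inv(np.array(c["world_to_cam"]))
    return M,f,c["cx"],c["cy"],c
def grab(n,fn=None):
    s=env.state(); p,d=env.read_camera(n)
    if fn: cv2.imwrite("pics/"+fn+".png",p); np.savez("pics/"+fn+".npz",p=p,d=d,M=c2w(n,s)[0])
    return s,p,d
def xyz(n,d,M):  # whole picture to world
    c,f=K(n); v,u=np.mgrid[:400,:640]
    P=np.stack([(u-c["cx"])/f*d,-(v-c["cy"])/f*d,-d,np.ones_like(d)],-1)
    return (P@M.T)[...,:3]
def ray(n,u,v,M,z):  # pixel to world plane z
    c,f=K(n); r=M[:3,:3]@np.array([(u-c["cx"])/f,-(v-c["cy"])/f,-1]); o=M[:3,3]
    return o+r*(z-o[2])/r[2]
E
python3 - <<'E'
from h import *
for n in("scene","top","wrist"):
    print(n,{k:(np.round(v,3).tolist() if not isinstance(v,str) else v) for k,v in env.calibration(n).items()})
    s,p,d=grab(n,"a_"+n)
print(s)
E
```

```text
pics
scene {'vertical_fov': 43.357, 'cx': 324.805, 'cy': 196.771, 'world_to_cam': [[0.407, 0.913, -0.015, -198.143], [-0.597, 0.278, 0.753, 274.478], [0.692, -0.297, 0.658, -1834.486], [0.0, 0.0, 0.0, 1.0]]}
top {'vertical_fov': 42.429, 'cx': 319.344, 'cy': 198.171, 'world_to_cam': [[-0.007, -1.0, -0.002, -45.642], [0.981, -0.007, 0.192, -529.379], [-0.192, -0.001, 0.981, -1677.165], [0.0, 0.0, 0.0, 1.0]]}
wrist {'vertical_fov': 66.777, 'cx': 325.072, 'cy': 202.537, 'mount': [[0.001, 0.258, -0.966, -177.632], [1.0, -0.001, 0.0, 0.399], [-0.001, -0.966, -0.258, -65.315], [0.0, 0.0, 0.0, 1.0]]}
{'clock': 0.1, 'joints': array([-8.16410788e-01,  2.55700841e-01,  1.07112586e-01, -3.76963848e-04,
       -1.42390476e+00, -2.84586706e-01]), 'joint_velocities': array([ 8.05117474e-04, -1.51993255e-03,  2.17904644e-03,  1.93351019e-03,
        7.59540002e-05,  3.34598652e-05]), 'effort': array([-3.40994724e-03, -3.87607777e+01,  2.38471037e+01,  5.37800565e+00,
       -3.87258944e-03, -1.71565733e-05]), 'position': array([ 248.78248195, -489.95027577,  196.07786913]), 'orientation': array([1.63909287, 1.56905916, 2.10883621]), 'contact_force': array([ 0.18875128, -0.41629371, -0.59380723]), 'ft_torque': array([-0.00073911, -0.00566963,  0.03871929]), 'grip_width': 84.90805727050967}
```

View pics/a_top.png

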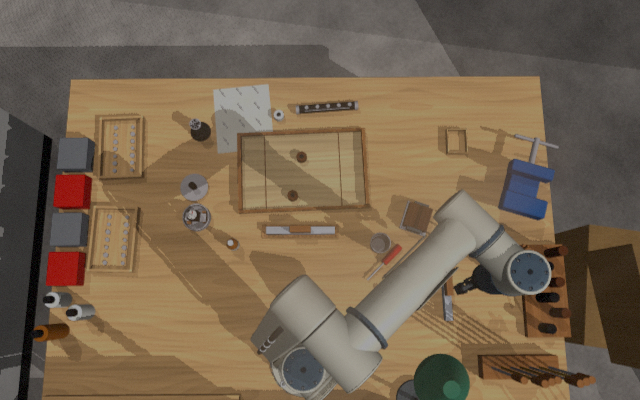

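View pics/a_scene.png

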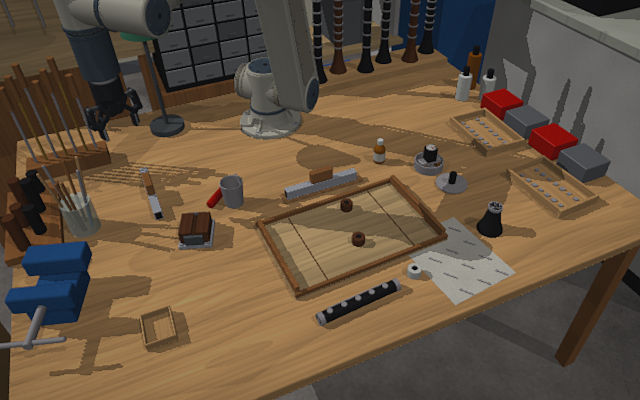

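The top view shows the tin with gauge at (196,215), lid (194,187), straightedge (299,230), set-up piece (416,217), board centre (302,171), blanks (302,157) and (292,196), oil (231,243) and cup (380,242).
- Straightedge look-alikes: black bar (327,107) and an item at (447,300).
- White look-alike of a blank: (279,115).

Next I'll make close crops and measure.

```bash
python3 - <<'E'
from h import *
z=np.load("pics/a_top.npz"); s=np.load("pics/a_scene.npz")
a=z["p"]; b=s["p"]
c1=cv2.resize(a[90:265,165:475],None,fx=2.58,fy=2.58,interpolation=2)[:400,:800] 
c2=cv2.resize(b[125:225,110:270],(320,200),interpolation=2); c3=cv2.resize(b[135:205,400:500],(240,168),interpolation=2)
o=np.zeros((600,800,3),np.uint8); o[:c1.shape[0],:c1.shape[1]]=c1; o[400:600,:320]=c2; o[400:568,330:570]=c3
o[400:600,575:795]=cv2.resize(a[255:335,412:500],(220,200),interpolation=2)
cv2.imwrite("pics/b.png",o)
W=xyz("top",z["d"],z["M"]); 
for n,u,v in [("tin",196,215),("lid",194,187),("lidknob",192,184),("se",299,229),("seL",266,230),("seR",334,230),("setup",416,217),("b1",302,157),("b2",292,196),("cup",380,242),("oil",231,243),("x",447,300),("blk",327,107),("floor",300,175),("bench",300,250)]: print(n,W[v,u].round())
E
```

```text
tin [469. 354.  84.]
lid [573. 376.  38.]
lidknob [581. 380.  51.]
se [423.  18.  69.]
seL [425. 130.  34.]
seR [423. -98.  36.]
setup [ 462. -370.   54.]
b1 [680.  10.  24.]
b2 [542.  44.  26.]
cup [ 386. -255.   -1.]
oil [377. 238.  84.]
x [ 191. -465.   29.]
blk [860. -79.  28.]
floor [622.  18.   1.]
bench [360.  17.   1.]
```

View pics/b.png

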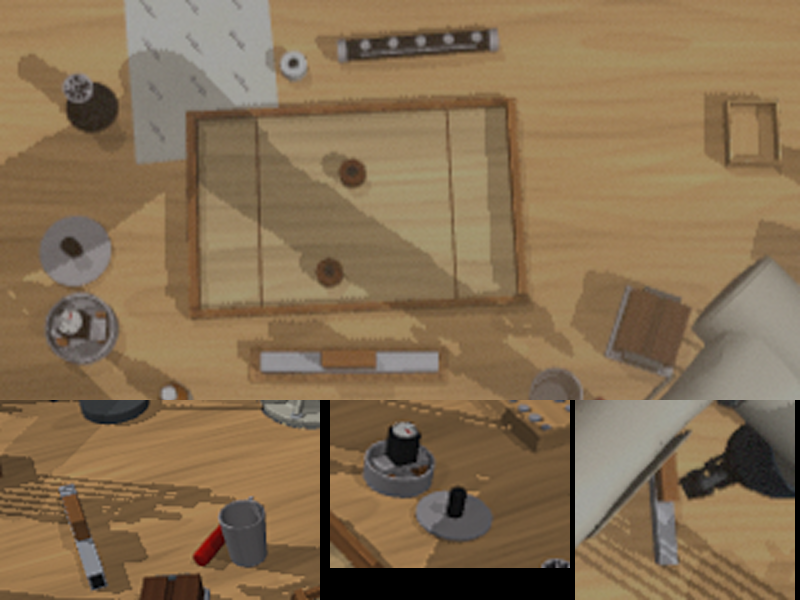

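The straightedge candidates are 423 mm (on its rest, px 299,230) and 503 mm (px 447,300) from the base. I take the one at (299,230). The blanks on the board are at (302,157) and (292,196). Next is a close look at the set-up piece, then the tin.

```bash
cat >> h.py <<'E'
def go(p,yaw=None):
    """rows for TCP at p (mm), tool down, jaw axis (tool y) at yaw (mod pi) from world x"""
    T=tool(); Rm=T[:3,:3]
    cur=np.arctan2(Rm[1,1],Rm[0,1])
    if yaw is None: yaw=cur
    d=(yaw-cur+np.pi/2)%np.pi-np.pi/2
    best=cur+d
    y=np.array([np.cos(best),np.sin(best),0]); x=np.array([0,0,-1.]); G=np.stack([x,y,np.cross(x,y)],1)
    rv=np.degrees(R.from_matrix(Rm.T@G).as_rotvec()); sh=Rm.T@(np.array(p)-T[:3,3])/1000
    print("ROW",np.round(rv,2).tolist(),np.round(sh,4).tolist(),"rows>=",int(np.ceil(max(np.linalg.norm(sh)/.0625,np.linalg.norm(rv)/10.7))),"yaw",round(np.degrees(best),1),"tz",np.round(np.cross(x,y),2), "j1,j6",env.state()["joints"][[0,5]].round(2))
E
python3 - <<'E'
from h import *
print(tool().round(3)); go([440,-370,260])
E
```

```text
[[-1.00000e-03 -4.53000e-01  8.92000e-01  2.48849e+02]
 [ 1.00000e-03  8.92000e-01  4.53000e-01 -4.90023e+02]
 [-1.00000e+00  1.00000e-03 -0.00000e+00  1.96215e+02]
 [ 0.00000e+00  0.00000e+00  0.00000e+00  1.00000e+00]]
ROW [0.0, -0.0, -0.08] [-0.0638, 0.0206, 0.2248] rows>= 4 yaw 116.9 tz [0.89 0.45 0.  ] j1,j6 [-0.82 -0.28]
```

```bash
python3 -m creep '[[0,0,0,-0.064,0.02,0.225,-1],[0,0,0,-0.064,0.02,0.225,-1],[0,0,0,-0.064,0.02,0.225,-1],[0,0,0,-0.064,0.02,0.225,-1],[0,0,0,-0.064,0.02,0.225,-1]]'
python3 - <<'E'
from h import *
print(env.state()["position"],env.state()["joints"].round(2))
grab("wrist","c_setup")
go([480,320,260],np.radians(90))
E
```

```text
clock: 0.78
position: [443.2, -369.0, 260.8]
orientation: [-0.058, 1.57, 0.415]
contact_force: [-0.8, -0.2, -0.4]
grip_width: 85.4
[ 443.17667636 -368.96218508  260.79233657] [-0.42  0.3   0.33 -0.   -1.6  -0.67]
ROW [27.06, -0.02, -0.03] [0.0007, 0.5968, 0.3479] rows>= 12 yaw 90.0 tz [ 1. -0.  0.] j1,j6 [-0.43 -0.67]
```

View pics/c_setup.png

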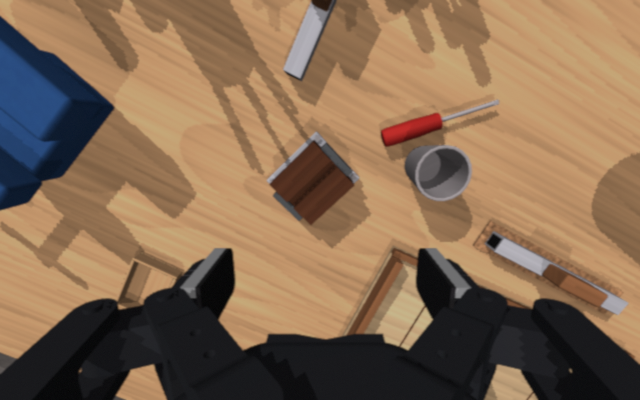

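The wrist view shows the set-up block centred near (314,180), with its groove running diagonally between the jaws. The cup is at (440,172) and the straightedge on its rest is at (555,270). Next, the tin.

```bash
python3 -m creep '[[27,0,0,0,0.597,0.348,-1],[27,0,0,0,0.597,0.348,-1],[27,0,0,0,0.597,0.348,-1],[27,0,0,0,0.597,0.348,-1],[27,0,0,0,0.597,0.348,-1]]'
python3 -c "
from h import *
go([480,320,260],np.radians(90))"
```

```text
clock: 1.45
position: [457.5, -69.3, 260.8]
orientation: [-2.873, 1.57, -2.876]
contact_force: [1.5, -0.6, -0.2]
grip_width: 85.1
ROW [-0.18, -0.02, 0.01] [0.0007, 0.3894, 0.0213] rows>= 7 yaw 90.0 tz [ 1. -0.  0.] j1,j6 [ 0.19 -1.76]
```

```bash
python3 -m creep '[[0,0,0,0,0.389,0.021,-1],[0,0,0,0,0.389,0.021,-1],[0,0,0,0,0.389,0.021,-1],[0,0,0,0,0.389,0.021,-1],[0,0,0,0,0.389,0.021,-1]]'
python3 -m creep '[[0,0,0,0,0.08,0,-1],[0,0,0,0,0.08,0,-1]]'
python3 - <<'E'
from h import *
s,p,d=grab("wrist","d_tin")
def ortho(fn,cx,cy,z,half=70,n=400):
    D=np.load("pics/"+fn+".npz"); M=np.linalg.inv(D["M"]); c,f=K("wrist")
    g=np.linspace(-half,half,n); X,Y=np.meshgrid(cx+g,cy+g,indexing="ij") # row->x
    X=X[::-1];  Y=Y[:,::-1]
    P=np.stack([X,Y,np.full_like(X,z),np.ones_like(X)],-1)@M.T
    u=c["cx"]+f*P[...,0]/-P[...,2]; v=c["cy"]-f*P[...,1]/-P[...,2]
    return cv2.remap(D["p"],u.astype(np.float32),v.astype(np.float32),1)
o=np.hstack([ortho("c_setup",462,-370,50),ortho("d_tin",470,354,79)])
cv2.imwrite("pics/e.png",o); print(s["position"])
E
```

```text
clock: 2.08
position: [475.6, 242.6, 260.9]
orientation: [-1.824, 1.57, -1.827]
contact_force: [1.5, 0.1, 1.6]
grip_width: 85.8
clock: 2.33
position: [475.4, 323.6, 259.2]
orientation: [-2.483, 1.568, -2.483]
contact_force: [0.5, -0.6, 0.1]
grip_width: 85.5
[475.39040659 323.64568816 259.18179095]
```

View pics/d_tin.png

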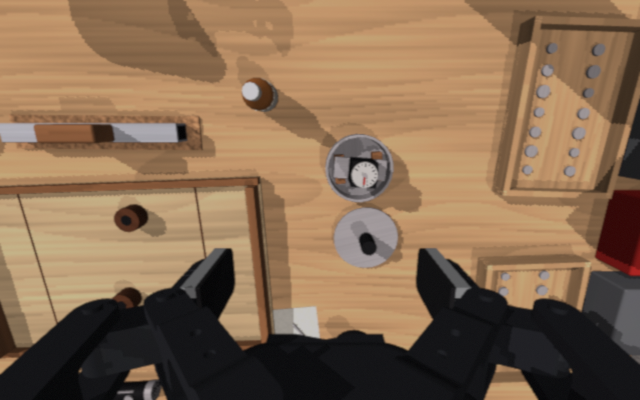

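View pics/e.png

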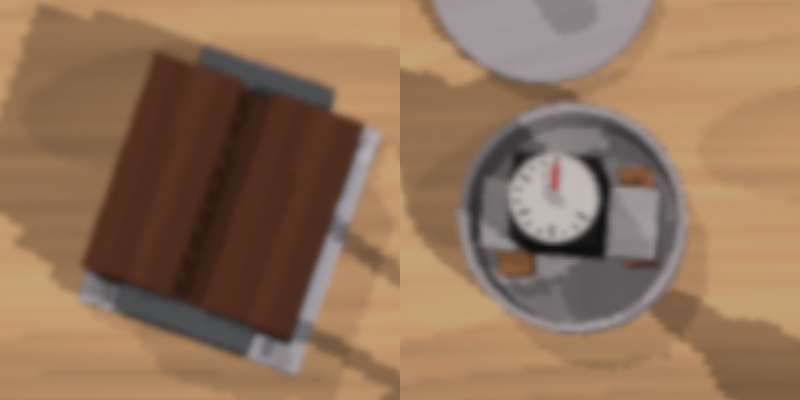

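The tin view shows the gauge dial near (363,176), tin centre (360,168), lid disc (366,238) with its knob, oil (258,95), and the straightedge at the left. The orthos show the channel at about -18.6° yaw and the gauge's own x at about -8°, with the needle along +x at 0. I'll refine both with depth.

```bash
cat > m.py <<'E'
from h import *
def rect(fn,cam,c,r,z0,z1):
    D=np.load("pics/"+fn+".npz"); W=xyz(cam,D["d"],D["M"]); m=(D["d"]>0)&(np.hypot(W[...,0]-c[0],W[...,1]-c[1])<r)&(W[...,2]>z0)&(W[...,2]<z1)
    P=W[m]; (x,y),wh,a=cv2.minAreaRect(P[:,:2].astype(np.float32)); q=np.array([x,y]); cc,cr=cv2.minEnclosingCircle(P[:,:2].astype(np.float32))
    print(fn,"n",m.sum(),"rect",q.round(1),np.round(wh,1),round(a,1),"circ",np.round(cc,1),round(cr,1),"zmed",np.median(P[:,2]).round(1),"mean",P.mean(0).round(1))
E
python3 - <<'E'
from m import *
for n in ("c_setup",):
    rect(n,"wrist",(463,-379),65,44,58); rect("a_top","top",(463,-379),65,44,60)
rect("d_tin","wrist",(471,365),40,68,90); rect("a_top","top",(471,365),40,68,95)
rect("d_tin","wrist",(471,360),60,25,36); rect("a_top","top",(471,360),60,26,38)
rect("d_tin","wrist",(568,362),60,7,16);rect("d_tin","wrist",(568,362),60,40,60); rect("a_top","top",(568,362),60,7,18);rect("a_top","top",(568,362),60,40,60)
rect("a_top","top",(423,18),160,27,42);rect("a_top","top",(423,18),160,60,76)
rect("c_setup","wrist",(423,18),160,60,76);rect("d_tin","wrist",(423,18),160,60,76)
rect("a_top","top",(680,10),30,14,36);rect("a_top","top",(542,44),30,14,36)
rect("a_top","top",(377,238),40,60,100)
rect("a_top","top",(377,-250),70,60,100);rect("c_setup","wrist",(377,-250),70,60,100)
rect("a_top","top",(600,20),320,12,45)
E
```

```text
c_setup n 3253 rect [ 463.4 -377.5] [78.3 98.8] 70.8 circ [ 463.5 -377.8] 55.5 zmed 50.5 mean [ 462.4 -378.2   50.3]
a_top n 497 rect [ 463.1 -377.5] [79.3 98.3] 72.0 circ [ 464.5 -377.5] 54.6 zmed 50.1 mean [ 463.9 -377.3   50.3]
d_tin n 720 rect [470.9 370.7] [32.  32.1] 86.2 circ [470.9 370.9] 21.5 zmed 77.8 mean [469.9 370.1  77.5]
a_top n 102 rect [472.4 369.4] [32.8 32.1] 84.0 circ [471.5 370.3] 20.6 zmed 77.6 mean [471.4 368.9  78.1]
d_tin n 1166 rect [470.8 369.8] [90.6 90.4] 0.4 circ [471.3 369.6] 45.9 zmed 30.4 mean [470.4 368.7  30.3]
a_top n 155 rect [472.  368.6] [90.3 89.6] 55.5 circ [472.7 368.6] 46.8 zmed 31.2 mean [470.9 365.1  31.4]
d_tin n 2387 rect [568.5 380.2] [ 83.1 111.9] 76.4 circ [566.1 368.2] 59.0 zmed 11.6 mean [572.2 378.6  11.6]
d_tin n 205 rect [577.3 383.8] [20.2 20.2] 1.2 circ [578.  384.5] 10.9 zmed 48.2 mean [576.5 383.7  47.6]
a_top n 398 rect [567.3 363.7] [117.2 106.2] 45.1 circ [568.3 362.1] 59.5 zmed 11.9 mean [573.7 374.9  12. ]
a_top n 33 rect [578.7 383. ] [20.5 19.8] 60.1 circ [579.1 383.7] 11.6 zmed 47.9 mean [578.8 382.6  49. ]
a_top n 42
[... 380 characters left out ...]
 36.1 zmed 72.5 mean [423.2  21.1  71.9]
a_top n 94 rect [675.7   9.7] [45.5 39.6] 13.8 circ [678.5  11.8] 26.8 zmed 30.4 mean [678.6  11.1  28.3]
a_top n 96 rect [541.7  41.2] [45.4 35. ] 38.2 circ [539.5  42.3] 26.4 zmed 29.9 mean [542.4  41.6  28. ]
a_top n 58 rect [376.9 241.1] [27.3 27.8] 19.7 circ [377.6 242.8] 16.6 zmed 78.3 mean [376.6 238.9  75.1]
a_top n 112 rect [ 375.7 -245.4] [66.  62.7] 87.8 circ [ 374.9 -246. ] 34.1 zmed 79.0 mean [ 377.5 -249.1   77.4]
c_setup n 1213 rect [ 373.9 -246. ] [66.5 67.1] 37.8 circ [ 373.6 -245.8] 33.9 zmed 77.7 mean [ 372.6 -241.2   74.7]
a_top n 3676 rect [623.4  20.5] [620.8 573.8] 82.0 circ [602.1  20.6] 318.6 zmed 22.3 mean [640.3   8.7  23.8]
```

```bash
python3 -c "
from h import *
go([471,370.5,150],np.radians(174))"
```

```text
ROW [-83.99, -0.17, -0.01] [0.1091, 0.0467, -0.0043] rows>= 8 yaw 174.0 tz [0.1  0.99 0.  ] j1,j6 [ 0.87 -2.44]
```

```bash
python3 -m creep '[[-10,0,0,0.04,0.02,-0.002,-1],[-20,0,0,0.08,0.04,-0.004,-1],[-30,0,0,0.109,0.047,-0.004,-1],[-40,0,0,0.109,0.047,-0.004,-1],[-50,0,0,0.109,0.047,-0.004,-1]]'
python3 -m creep '[[-10,0,0,0,0,0,-1],[-20,0,0,0,0,0,-1],[-30,0,0,0,0,0,-1],[-34,0,0,0,0,0,-1],[-34,0,0,0,0,0,-1]]'
python3 -c "
from h import *
go([471,370.5,40],np.radians(174));print(env.state()['position'])"
```

```text
clock: 3.0
position: [472.4, 366.7, 151.7]
orientation: [-2.798, 1.57, -1.923]
contact_force: [0.3, 0.3, -0.6]
grip_width: 84.9
clock: 3.62
position: [472.5, 367.2, 152.3]
orientation: [-2.012, 1.571, -0.55]
contact_force: [-0.4, 0.4, 0.0]
grip_width: 85.4
ROW [-0.22, -0.0, 0.01] [0.1123, 0.0019, 0.0031] rows>= 2 yaw 174.0 tz [0.1  0.99 0.  ] j1,j6 [ 0.92 -1.03]
[472.53813643 367.19095842 152.29699272]
```

```bash
python3 -m creep '[[0,0,0,0.04,0.002,0.003,-1],[0,0,0,0.08,0.002,0.003,-1],[0,0,0,0.112,0.002,0.003,-1],[0,0,0,0.112,0.002,0.003,-1],[0,0,0,0.112,0.002,0.003,-1]]' 40
python3 -c "
from h import *
go([471,370.5,40],np.radians(174));print(env.state()['position'])"
```

```text
clock: 4.25
position: [471.4, 372.2, 41.7]
orientation: [-0.903, 1.568, 0.561]
contact_force: [-0.4, 0.0, 1.0]
grip_width: 85.5
ROW [-0.13, 0.08, 0.11] [0.0017, 0.0002, -0.0018] rows>= 1 yaw 174.0 tz [0.1  0.99 0.  ] j1,j6 [ 0.93 -1.04]
[471.41904983 372.23208128  41.72584673]
```

```bash
python3 -m creep '[[0,0,0,0,0,0,1],[0,0,0,0,0,0,1],[0,0,0,0,0,0,1],[0,0,0,0,0,0,1],[0,0,0,0,0,0,1]]' 40; python3 -m creep '[[0,0,0,-0.03,0,0,1],[0,0,0,-0.06,0,0,1],[0,0,0,-0.1,0,0,1],[0,0,0,-0.15,0,0,1],[0,0,0,-0.15,0,0,1]]' 
python3 -c "
from h import *
grab('wrist','f'); go([440,100,230],np.radians(161.3));print(env.state()['position'])"
```

```text
clock: 4.88
position: [471.2, 373.1, 42.9]
orientation: [-0.782, 1.567, 0.684]
contact_force: [-4.6, -1.1, 12.9]
grip_width: 13.6
clock: 5.5
position: [472.0, 373.6, 194.5]
orientation: [-0.673, 1.562, 0.792]
contact_force: [0.0, 0.1, -2.9]
grip_width: 13.0
ROW [12.61, 0.18, 0.04] [-0.0395, 0.0014, -0.2744] rows>= 5 yaw 161.3 tz [0.32 0.95 0.  ] j1,j6 [ 0.93 -1.04]
[470.51926314 372.79297725 191.29099288]
```

View pics/f.png

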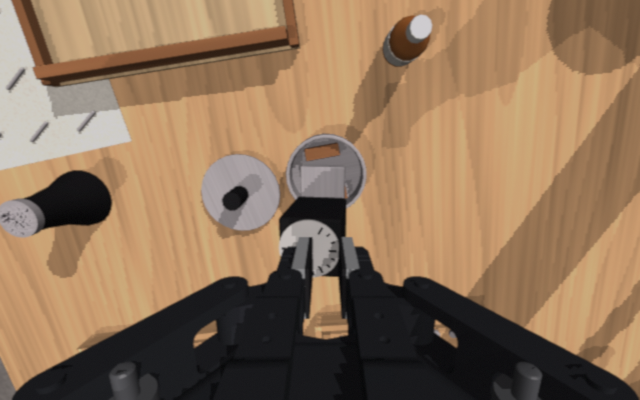

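The gauge has been lifted out of the tin (dial at (310,247)), but the grip width of 13 mm is odd. I'll check its pose in the hand from depth and a crop.

```bash
python3 - <<'E'
from m import *
D=np.load("pics/f.npz"); W=xyz("wrist",D["d"],D["M"]); T=tool()
for u,v in [(285,240),(300,232),(318,228),(330,240),(320,250),(327,262),(340,245),(300,210),(330,210),(310,180),(335,180),(303,265),(348,262),(326,300)]:
    print((u,v),W[v,u].round(),(np.linalg.inv(T)@np.r_[W[v,u],1])[:3].round(),D["p"][v,u])
cv2.imwrite("pics/g.png",cv2.resize(D["p"][150:330,230:420],None,fx=3.2,fy=3.2,interpolation=2))
s,p,d=grab("scene","g_scene")
E
```

```text
(285, 240) [491. 364. 229.] [-38. -21.  -6.] [186 189 196]
(300, 232) [483. 360. 230.] [-39. -13. -11.] [158 161 166]
(318, 228) [473. 359. 230.] [-39.  -4. -13.] [158 160 166]
(330, 240) [468. 365. 232.] [-41.   1.  -8.] [159 161 167]
(320, 250) [474. 371. 231.] [-40.  -3.  -2.] [158 161 167]
(327, 262) [471. 377. 231.] [-40.   0.   5.] [111 112 117]
(340, 245) [464. 363. 243.] [-52.   6. -10.] [23 22 22]
(300, 210) [483. 353. 216.] [-24. -15. -18.] [17 15 16]
(330, 210) [467. 355. 215.] [-24.   2. -18.] [17 15 16]
(310, 180) [478. 344. 182.] [  9. -11. -28.] [158 155 163]
(335, 180) [462. 345. 184.] [  8.   5. -28.] [131 129 135]
(303, 265) [479. 362. 263.] [-72.  -9. -10.] [107 106 106]
(348, 262) [461. 363. 262.] [-71.   8. -11.] [109 108 109]
(326, 300) [490. 547.   3.] [189.  -0. 175.] [114 159 203]
```

View pics/g.png

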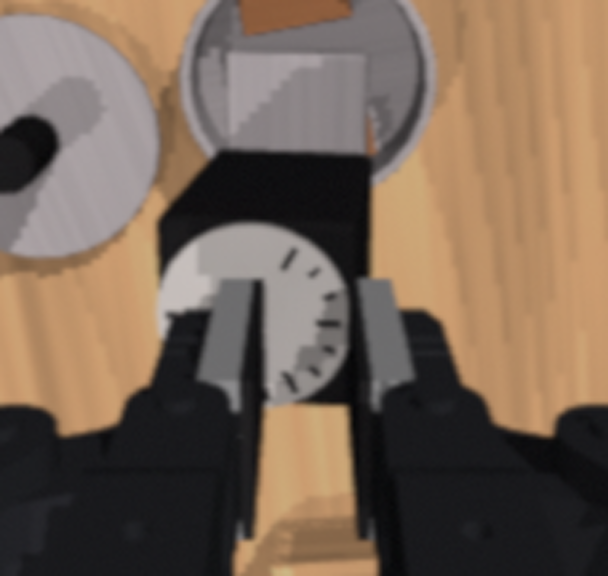

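```bash
python3 - <<'E'
from m import *
for fn in("d_tin","f"):
    D=np.load("pics/"+fn+".npz"); c,f=K("wrist"); Mt=np.array(c["mount"]); P=xyz("wrist",D["d"],Mt)
    m=(D["d"]>0)&(abs(P[...,2])<16)&(P[...,0]<20)&(P[...,0]>-120)&(abs(P[...,1])<62)
    for lo in range(-100,10,10):
        q=P[m&(P[...,0]>=lo)&(P[...,0]<lo+10)]
        if len(q): print(fn,lo,len(q),"y",np.percentile(q[:,1],[0,10,50,90,100]).round(),"z",np.percentile(q[:,2],[0,50,100]).round())
E
```

```text
d_tin -100 3270 y [-62. -57. -40.  56.  62.] z [-14. -11.  13.]
d_tin -90 1217 y [-61. -47. -42.  48.  62.] z [-12.  -9.   1.]
d_tin -80 1597 y [-56. -47.  43.  48.  57.] z [-12.  -7.  11.]
d_tin -70 1432 y [-56. -47. -42.  48.  57.] z [-12.  -6.  12.]
d_tin -60 970 y [-56. -45.  43.  46.  57.] z [-12.  -4.  12.]
d_tin -50 94 y [-43. -42. -42.  43.  44.] z [-10.   0.  11.]
f -100 6232 y [-49. -38.  -7.  39.  50.] z [-16.  -5.  11.]
f -90 3652 y [-42. -33.   9.  34.  43.] z [-14. -11.  10.]
f -80 1283 y [-34. -17.  -6.  18.  36.] z [-14.  -7.  12.]
f -70 601 y [-19. -14.  -6.  15.  20.] z [-12. -10.  12.]
f -60 655 y [-19. -17.  -6.  18.  20.] z [-12.  -7.  11.]
f -50 512 y [-19. -16.  -6.  17.  20.] z [-11.  -7.  11.]
f -40 2047 y [-23. -19.  -2.   6.  13.] z [-16.  -7.  13.]
f -30 25 y [ 9.  9. 10. 10. 10.] z [-15.  -9.  -4.]
f -20 24 y [11. 11. 11. 11. 11.] z [-16.  -9.  -1.]
f -10 27 y [12. 12. 12. 12. 13.] z [-16.  -7.   3.]
f 0 25 y [13. 13. 13. 14. 14.] z [-15.  -7.   2.]
```

```bash
python3 -c "
import cv2,numpy as np
p=cv2.imread('pics/g_scene.png');cv2.imwrite('pics/g2.png',cv2.resize(p[60:230,330:530],None,fx=3.5,fy=3.5,interpolation=2))"
```

```text
(no output)
```

View pics/g2.png

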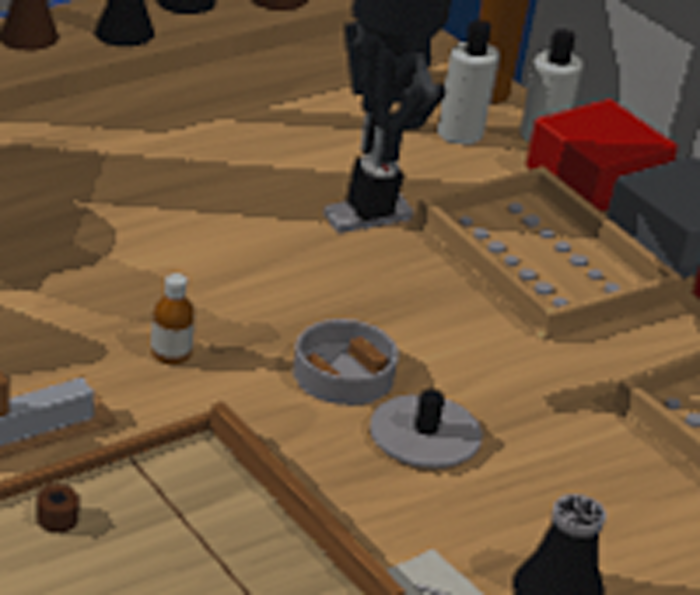

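The fingers end at about -45 mm (open) in tool x, roughly 32 mm short of the stated TCP. So the tips only pinched the dial's top. I'll lower the gauge back into the tin and regrip deeper.

```bash
python3 - <<'E'
from m import *
rect("g_scene","scene",(478,372),45,215,245)
rect("g_scene","scene",(478,372),45,170,185)
E
python3 -m creep '[[0,0,0,0.05,0,0,1],[0,0,0,0.10,0,0,1],[0,0,0,0.13,0,0,1],[0,0,0,0.145,0,0,1],[0,0,0,0.145,0,0,1]]'
python3 - <<'E'
from m import *
s,p,d=grab("wrist","h"); print(s["contact_force"],s["position"])
rect("h","wrist",(478,372),45,66,100);rect("h","wrist",(478,372),60,25,34.5)
E
```

```text
g_scene n 141 rect [476.4 366.2] [33.5 40.1] 86.0 circ [477.8 366.6] 21.5 zmed 227.9 mean [481.  363.2 228.5]
g_scene n 126 rect [472.  368.3] [73.  35.5] 80.7 circ [472.1 368.1] 37.5 zmed 178.9 mean [477.1 360.3 178.3]
clock: 6.22
position: [469.9, 371.5, 44.3]
orientation: [2.676, 1.569, -2.142]
contact_force: [0.6, 0.6, -3.7]
grip_width: 12.3
[ 0.58160179  0.57066586 -3.6533751 ] [469.89193782 371.54248807  44.26566644]
h n 3762 rect [471.1 368.2] [32.3 43.9] 83.1 circ [471.2 363.2] 22.7 zmed 80.8 mean [472.6 362.5  82.1]
h n 3383 rect [470.3 367.9] [88.8 91.3] 57.6 circ [471.1 369.1] 46.0 zmed 30.7 mean [470.3 352.9  30.9]
```

```bash
python3 -m creep '[[0,0,0,0.003,0,0,1],[0,0,0,0.003,0,0,-1],[0,0,0,0.003,0,0,-1],[0,0,0,0.003,0,0,-1],[0,0,0,-0.03,0,0,-1]]'
python3 - <<'E'
from m import *
s,p,d=grab("wrist","i"); print(s["contact_force"],s["position"],s["grip_width"])
rect("i","wrist",(474,371),25,70,90); rect("i","wrist",(474,371),25,76,90);rect("i","wrist",(471,369),60,25,34.5)
cv2.imwrite("pics/i2.png",cv2.resize(p[100:340,160:480],None,fx=2,fy=2,interpolation=2))
go([471,370.5,5],np.radians(174))
E
```

```text
clock: 6.9
position: [468.8, 370.6, 72.7]
orientation: [2.46, 1.565, -2.359]
contact_force: [0.6, 0.5, 1.1]
grip_width: 83.2
[0.63026022 0.49555404 1.07576297] [468.76828205 370.57222286  72.71492605] 83.17995177280409
i n 2654 rect [470.3 368.5] [32.3 31.9] 82.9 circ [470.5 368.7] 21.5 zmed 77.9 mean [470.2 367.1  77.6]
i n 2355 rect [470.4 368.7] [31.9 31.2] 84.0 circ [470.4 368.5] 21.0 zmed 78.0 mean [470.2 367.9  78. ]
i n 3275 rect [470.9 368.9] [91. 91.] 31.5 circ [471.1 369.1] 46.0 zmed 30.4 mean [470.1 361.4  30.1]
ROW [-0.04, 0.16, 0.24] [0.0747, 0.0012, -0.0028] rows>= 2 yaw 174.0 tz [0.1  0.99 0.  ] j1,j6 [ 0.93 -1.04]
```

View pics/i2.png

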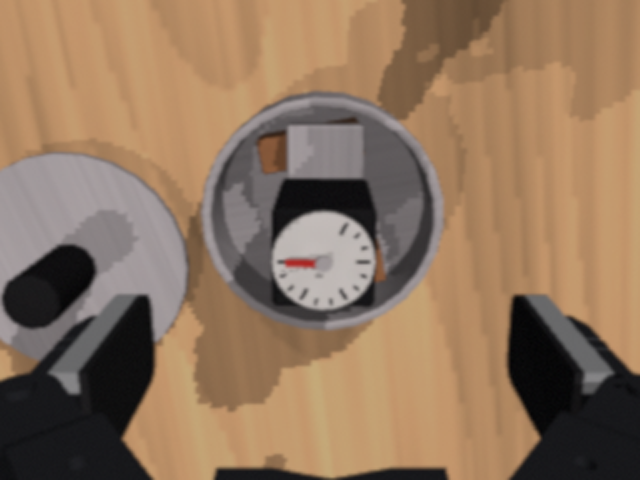

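The gauge is standing upright again in the tin (dial at (322,262) in the crop, needle at zero), between the open fingers. I'll descend 69 mm and regrip.

```bash
python3 -m creep '[[0,0,0,0.03,0.000,-0.002,-1],[0,0,0,0.055,0.000,-0.002,-1],[0,0,0,0.069,0,-0.002,-1],[0,0,0,0.069,0,-0.002,-1],[0,0,0,0.069,0,-0.002,-1]]'
python3 -m creep '[[0,0,0,0,0,0,1],[0,0,0,0,0,0,1],[0,0,0,0,0,0,1],[0,0,0,0,0,0,1],[0,0,0,0,0,0,1]]' 40
```

```text
clock: 7.58
position: [470.8, 370.7, 7.1]
orientation: [-0.78, 1.569, 0.685]
contact_force: [0.8, -0.0, 0.0]
grip_width: 85.7
clock: 8.2
position: [470.4, 370.2, 6.5]
orientation: [-0.889, 1.57, 0.576]
contact_force: [-0.6, 0.8, 3.9]
grip_width: 31.4
```

```bash
python3 -m creep '[[0,0,0,-0.03,0,0,1],[0,0,0,-0.06,0,0,1],[0,0,0,-0.1,0,0,1],[0,0,0,-0.13,0,0,1],[0,0,0,-0.13,0,0,1]]'
python3 -c "
from h import *
go([465,-376,138],np.radians(161.3));print(env.state()['grip_width'])"
```

```text
clock: 8.82
position: [470.8, 371.0, 137.7]
orientation: [-0.529, 1.567, 0.936]
contact_force: [0.3, -0.2, -3.0]
grip_width: 31.6
ROW [12.61, 0.21, 0.09] [-0.0026, -0.0734, -0.7434] rows>= 12 yaw 161.3 tz [0.32 0.95 0.  ] j1,j6 [ 0.93 -1.03]
31.59789701511031
```

```bash
python3 -m creep '[[4,0,0,-0.002,-0.005,-0.05,1],[8,0,0,-0.002,-0.01,-0.1,1],[12.6,0,0,-0.002,-0.016,-0.16,1],[12.6,0,0,-0.002,-0.022,-0.22,1],[12.6,0,0,-0.002,-0.028,-0.28,1]]'
python3 -c "
from h import *
go([465,-376,138],np.radians(161.3));print(env.state()['grip_width'])"
```

```text
clock: 9.45
position: [466.5, 86.6, 135.9]
orientation: [2.125, 1.567, -2.914]
contact_force: [1.8, 0.2, -3.3]
grip_width: 31.6
ROW [0.02, -0.11, -0.18] [-0.0017, -0.1467, -0.4387] rows>= 8 yaw 161.3 tz [0.32 0.95 0.  ] j1,j6 [ 0.51 -0.84]
31.63979784734194
```

```bash
python3 -m creep '[[0,0,0,-0.002,-0.018,-0.055,1],[0,0,0,-0.002,-0.037,-0.11,1],[0,0,0,-0.002,-0.055,-0.165,1],[0,0,0,-0.002,-0.073,-0.22,1],[0,0,0,-0.002,-0.091,-0.275,1]]'
python3 -m creep '[[0,0,0,0,-0.018,-0.055,1],[0,0,0,0,-0.037,-0.11,1],[0,0,0,0,-0.055,-0.163,1],[0,0,0,0,-0.055,-0.163,1],[0,0,0,0,-0.055,-0.163,1]]'
python3 - <<'E'
from m import *
s,p,d=grab("wrist","j"); print(s["position"],s["grip_width"])
rect("j","wrist",(462,-377),70,140,155); rect("j","wrist",(463,-377),62,45,56)
go([464,-376,100],np.radians(161.3))
cv2.imwrite("pics/j2.png",cv2.resize(p[80:330,180:480],None,fx=2,fy=2,interpolation=2))
E
```

```text
clock: 10.07
position: [464.9, -202.2, 137.9]
orientation: [1.429, 1.567, 2.674]
contact_force: [1.4, -0.0, -2.8]
grip_width: 31.8
clock: 10.7
position: [465.3, -372.3, 137.7]
orientation: [1.199, 1.567, 2.443]
contact_force: [-0.0, 0.1, -3.9]
grip_width: 31.8
[ 465.2697233  -372.2756441   137.70003746] 31.834998277926907
j n 36 rect [ 452.9 -406.3] [ 0.6 26.8] 70.7 circ [ 453.  -406.2] 13.4 zmed 154.4 mean [ 451.9 -406.   154.3]
j n 4238 rect [ 464.  -378.2] [78.1 95.5] 70.6 circ [ 463.8 -378.4] 55.4 zmed 50.6 mean [ 460.2 -390.6   50.5]
ROW [0.03, 0.06, -0.16] [0.0384, 0.0002, -0.0045] rows>= 1 yaw 161.3 tz [0.32 0.95 0.  ] j1,j6 [-0.41  0.09]
```

View pics/j2.png

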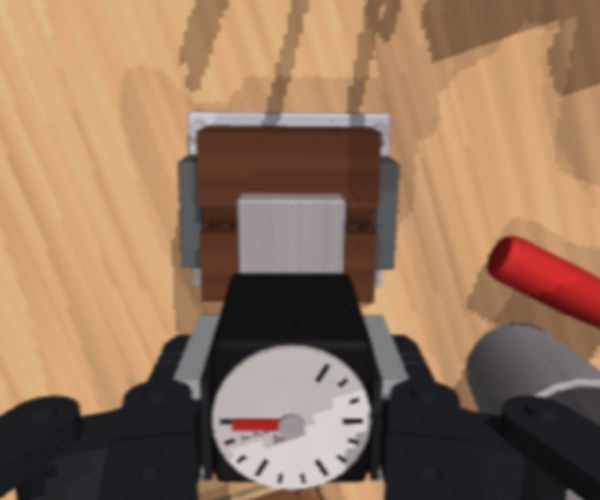

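The gauge hangs level over the block. The groove is visible on both sides at (220,225) and (360,225) in the crop, parallel to the gauge. I'll compute the offset across the channel.

```bash
python3 - <<'E'
from m import *
D=np.load("pics/j.npz"); M=D["M"]; tz=M[:3,:3]@np.array([0,0,0]); T=np.array([np.sin(np.radians(161.3)),-np.cos(np.radians(161.3)),0])
for u,v in [(290,192.5),(360,192.5)]:
    w=ray("wrist",u,v,M,50); print(w.round(1),"q",(w@T).round(1))
W=xyz("wrist",D["d"],M)
B=W[np.isclose(W[...,2],50.5,atol=2.5)&(np.hypot(W[...,0]-463,W[...,1]+377)<70)]; q=B@T; print("block q range",np.percentile(q,[0,.5]),np.dot([463.6,-377.9,0],T), "block near edge+39", q.min()+39)
G=W[(W[...,2]>120)&(W[...,2]<175)&(np.hypot(W[...,0]-463,W[...,1]+377)<60)]; q=G@T; print("gauge near end q",np.percentile(q,[0,1,5]),"+35",q.min()+35, "z",G[:,2].min())
# groove darkness profile by depth
for u in (292,358):
    print(u,[(int(v),round(float(W[v,u]@T),1),round(float(W[v,u,2]),1),int(D["p"][v,u].sum())) for v in range(186,200)])
print(tool()[:3,3]@T)
E
```

```text
[ 493.4 -385.3   50. ] q -206.8
[ 433.9 -365.2   50. ] q -206.8
block q range [-248.92464111 -248.67461207] -209.31458152470483 block near edge+39 -209.9246411088092
gauge near end q [-240.07757619 -239.87821896 -239.63617977] +35 -205.0775761892928 z 152.7517588251561
292 [(186, -211.3, 43.2, 141), (187, -210.2, 42.5, 139), (188, -209.1, 41.4, 131), (189, -208.4, 42.8, 119), (190, -207.5, 42.8, 111), (191, -206.2, 41.3, 116), (192, -205.3, 41.6, 137), (193, -204.2, 40.9, 138), (194, -203.7, 42.7, 126), (195, -203.8, 46.9, 124), (196, -268.7, 315.2, 145), (197, -202.7, 50.0, 163), (198, -202.1, 51.6, 173), (199, -200.7, 49.6, 173)]
358 [(186, -211.1, 42.0, 138), (187, -210.3, 42.7, 133), (188, -209.1, 41.4, 125), (189, -208.3, 42.1, 115), (190, -207.2, 41.4, 103), (191, -206.3, 41.9, 107), (192, -205.2, 41.0, 121), (193, -204.3, 41.3, 128), (194, -203.4, 41.7, 118), (195, -203.2, 44.7, 121), (196, -203.7, 50.4, 130), (197, -202.9, 51.2, 156), (198, -202.0, 51.0, 167), (199, -200.9, 50.5, 168)]
-202.96498201023348
```

```bash
python3 -m creep '[[0,0,0,0.03,0,-0.0042,1],[0,0,0,0.06,0,-0.0042,1],[0,0,0,0.085,0,-0.0042,1],[0,0,0,0.09,0,-0.0042,1],[0,0,0,0.09,0,-0.0042,1]]'
python3 - <<'E'
from m import *
s,p,d=grab("wrist","k"); print(s["position"],s["grip_width"],s["contact_force"])
M=np.load("pics/k.npz")["M"]; W=xyz("wrist",d,M);T=np.array([np.sin(np.radians(161.3)),-np.cos(np.radians(161.3)),0])
G=W[(W[...,2]>56)&(W[...,2]<80)&(np.hypot(W[...,0]-463,W[...,1]+377)<50)]; q=G@T; print("gauge q",q.min()+35,"z",np.percentile(G[:,2],[0,50]),"tcpq",s["position"]@T)
B=W[np.isclose(W[...,2],50.5,atol=2.5)&(np.hypot(W[...,0]-463,W[...,1]+377)<70)]; print("block",(B@T).min()+39)
E
```

```text
clock: 11.38
position: [465.4, -376.5, 50.6]
orientation: [-2.249, 1.57, -1.003]
contact_force: [0.4, -0.6, -1.7]
grip_width: 31.8
[ 465.37211954 -376.53757955   50.63289108] 31.76828775098022 [ 0.41805143 -0.58625534 -1.65473682]
gauge q -208.9694468080236 z [66.24921578 74.7169795 ] tcpq -207.45591832543056
block -209.83100961351133
```

```bash
python3 -m creep '[[0,0,0,0.006,0,0,1],[0,0,0,0.01,0,0,1],[0,0,0,0.013,0,0,1],[0,0,0,0.015,0,0,1],[0,0,0,0.015,0,0,1]]'
python3 -c "
from m import *
s,p,d=grab('wrist','k2'); print(s['position'],s['contact_force'])
rect('k2','wrist',(463,-377),22,90,120)
W=xyz('wrist',d,c2w('wrist',s)[0]);G=W[(W[...,2]>54)&(W[...,2]<70)&(np.hypot(W[...,0]-455,W[...,1]+402)<16)];print(np.median(G[:,2]))"
```

```text
clock: 12.05
position: [465.1, -377.1, 36.5]
orientation: [-2.059, 1.57, -0.814]
contact_force: [-2.3, 3.8, 6.0]
grip_width: 31.4
[ 465.09376657 -377.09750372   36.46233595] [-2.28338954  3.84340613  5.99407429]
k2 n 7948 rect [ 463.  -378.2] [32.5 39.9] 71.2 circ [ 463.  -377.1] 22.0 zmed 107.9 mean [ 462.3 -381.3  106.7]
60.62793616756774
```

```bash
python3 -m creep '[[0,0,0,0.002,0,0,1],[0,0,0,0.002,0,0,1]]'
python3 -m creep '[[0,0,0,0,0,0,-1],[0,0,0,0,0,0,-1],[0,0,0,0,0,0,-1],[0,0,0,-0.03,0,0,-1],[0,0,0,-0.06,0,0,-1]]'
python3 -m creep '[[0,0,0,-0.04,0,0,-1],[0,0,0,-0.06,0,0,-1],[0,0,0,-0.06,0,0,-1]]'
python3 - <<'E'
from m import *
s,p,d=grab("wrist","l"); print(s["position"])
rect("l","wrist",(463,-377),22,96,120)
W=xyz("wrist",d,c2w("wrist",s)[0])
m=(np.hypot(W[...,0]-463,W[...,1]+378)<15)&(W[...,2]>100)&(W[...,2]<116); P=W[m]
A=np.c_[P[:,:2]-P[:,:2].mean(0),np.ones(len(P))]; print("tilt",np.linalg.lstsq(A,P[:,2],rcond=None)[0])
m=(np.hypot(W[...,0]-463,W[...,1]+378)<45)&(W[...,2]>55)&(W[...,2]<66);print("base top",np.median(W[m][:,2]))
v,u=np.argwhere((np.hypot(W[...,0]-463,W[...,1]+378)<20)&(W[...,2]>100)).mean(0).astype(int)
cv2.imwrite("pics/l2.png",cv2.resize(p[v-60:v+60,u-80:u+80],None,fx=4,fy=4,interpolation=2))
E
```

```text
clock: 12.35
position: [465.1, -377.2, 36.4]
orientation: [-2.129, 1.569, -0.883]
contact_force: [-4.9, 7.1, 17.9]
grip_width: 31.2
clock: 12.98
position: [464.6, -377.0, 93.2]
orientation: [1.632, 1.569, 2.876]
contact_force: [0.2, -0.4, 0.5]
grip_width: 85.4
clock: 13.35
position: [465.9, -377.7, 154.6]
orientation: [-1.782, 1.567, -0.537]
contact_force: [-0.3, -0.1, 0.1]
grip_width: 85.2
[ 465.87491692 -377.66050031  154.63982124]
l n 1678 rect [ 464.3 -378.8] [31.9 31.8] 70.6 circ [ 464.  -378.4] 21.3 zmed 107.9 mean [ 463.8 -380.1  107.5]
tilt [1.92647247e-02 3.01786339e-03 1.08256538e+02]
base top 60.62422583853066
```

View pics/l2.png

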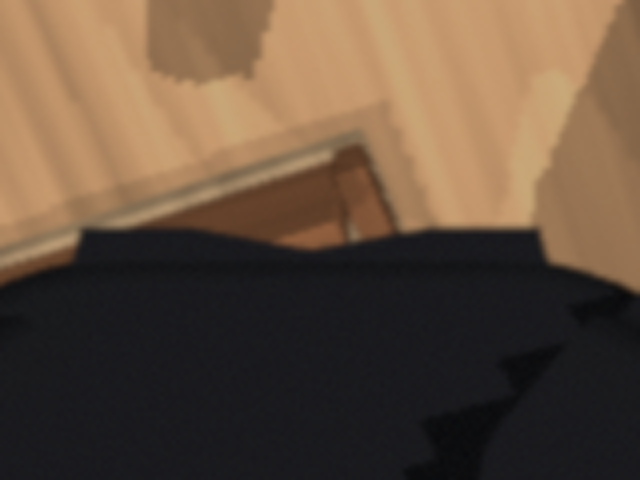

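The crop was mis-centred and showed the gripper body. I'll read the needle numerically instead.

```bash
python3 - <<'E'
from m import *
D=np.load("pics/l.npz"); p=D["p"].astype(int); W=xyz("wrist",D["d"],D["M"])
m=(np.hypot(W[...,0]-464.2,W[...,1]+378.6)<15)&(W[...,2]>100)&(p[...,2]-np.maximum(p[...,0],p[...,1])>60)
P=np.array([ray("wrist",u,v,D["M"],109) for v,u in np.argwhere(m)])[:,:2]-[464.2,-378.6]
print(m.sum(),P.mean(0)); a=np.arctan2(*P.mean(0)[::-1])-np.radians(-18.7); print("needle",a%(2*np.pi),"mm in",(a%(2*np.pi))/.35)
go([423,19,160],np.radians(0))
E
```

```text
28 [6.20463794 4.81112866]
needle 0.9859417667799694 mm in 2.8169764765141982
ROW [-18.69, 0.01, 0.04] [-0.0071, 0.1668, 0.3616] rows>= 7 yaw 180.0 tz [0. 1. 0.] j1,j6 [-0.42  0.09]
```

The probe is 2.8 mm in, so the channel is about 9.2 mm deep and the blanks go to the +y end. The gauge sits flat. Now board geometry, while the arm is still out of the way.

```bash
python3 - <<'E'
from m import *
grab("top","t2")
for fn in ("a_top","t2"):
    D=np.load("pics/"+fn+".npz"); W=xyz("top",D["d"],D["M"]); X,Y,Z=W[...,0],W[...,1],W[...,2]
    m=(X>450)&(X<790)&(Y>-260)&(Y<300)&(Z>13)&(Z<45)
    n,l,st,ce=cv2.connectedComponentsWithStats(m.astype(np.uint8))
    for i in range(1,n):
        if st[i,4]>15:
            P=W[l==i]; r=cv2.minAreaRect(P[:,:2].astype(np.float32)); print(fn,st[i,4],np.round(r[0],1),np.round(r[1],1),round(r[2],1),"z",P[:,2].max().round(),P.mean(0).round(1))
    # fences
    for a in (-1,1):
        mm=m&(Z>28)&(abs(Y-20-a*213)<30); P=W[mm]; print("fence",a,len(P),P.mean(0).round(1),np.polyfit(P[:,0],P[:,1],1).round(3))
    # rest cork
    m=(X>380)&(X<470)&(abs(Y-17)<160)&(Z>1.5)&(Z<8)
    print("rest",m.sum(),cv2.minAreaRect(W[m][:,:2].astype(np.float32)))
    m=(abs(X-423)<20)&(abs(Y-17)<130)&(Z>28)&(Z<40); print("se",m.sum(),cv2.minAreaRect(W[m][:,:2].astype(np.float32)))
E
```

```text
a_top 1475 [636.6  10. ] [287.1 454.3] 2.3 z 45.0 [634.8  12.1  26.3]
a_top 99 [684.3  12. ] [44.1 39.2] 15.4 z 39.0 [679.4  10.8  28.9]
a_top 101 [544.5  41.9] [31.4 42.1] 88.3 z 41.0 [542.7  42.   28.8]
fence -1 270 [ 643.5 -206.    35.9] [ 4.20000e-02 -2.32887e+02]
fence 1 281 [624.8 224.1  36.3] [4.00000e-02 1.98967e+02]
rest 766 ((425.0769958496094, 16.898727416992188), (319.16302490234375, 89.589599609375), 89.92213439941406)
se 308 ((423.00677490234375, 16.306838989257812), (228.0908660888672, 24.261112213134766), 89.60355377197266)
t2 1307 [638.   10.4] [289.2 446.4] 2.0 z 45.0 [646.6  39.6  26. ]
t2 90 [680.5  11.3] [31.2 33.6] 89.8 z 41.0 [679.   11.5  29.2]
t2 94 [548.3  42. ] [41.9 31.3] 1.7 z 41.0 [543.7  41.9  29.4]
fence -1 175 [ 681.4 -204.2   36. ] [ 3.90000e-02 -2.31026e+02]
fence 1 278 [626.7 224.3  36.4] [3.90000e-02 1.99814e+02]
rest 719 ((425.082763671875, 16.932418823242188), (319.470703125, 89.63993835449219), 89.66748809814453)
se 304 ((423.2109375, 16.29119873046875), (228.24269104003906, 23.938243865966797), 89.61322021484375)
```

Board centre is about (637,10) with yaw +2.3°. The blanks haven't moved. The straightedge is at (423.1,16.3), yaw 89.6°. I'll move over it.

```bash
python3 -m creep '[[-5,0,0,-0.007,0.024,0.052,-1],[-10,0,0,-0.007,0.048,0.104,-1],[-18.5,0,0,-0.007,0.072,0.156,-1],[-18.5,0,0,-0.007,0.096,0.208,-1],[-18.5,0,0,-0.007,0.12,0.26,-1]]'
python3 -m creep '[[0,0,0,0,0.011,0.051,-1],[0,0,0,0,0.013,0.111,-1],[0,0,0,0,0.013,0.111,-1],[0,0,0,0,0.013,0.111,-1]]'
python3 -c "
from m import *
s,p,d=grab('wrist','n');print(s['position']);rect('n','wrist',(423,17),50,64,78)
go([423,17,6],np.radians(179.6))"
```

```text
clock: 14.08
position: [433.3, -90.6, 158.6]
orientation: [1.592, 1.569, -3.123]
contact_force: [0.9, 0.7, 0.4]
grip_width: 85.1
clock: 14.58
position: [421.3, 18.7, 159.1]
orientation: [1.955, 1.569, -2.76]
contact_force: [-0.5, -0.3, 0.7]
grip_width: 85.7
[421.27857759  18.71620746 159.08272846]
n n 1846 rect [422.7  15.4] [69.6 21.7] 89.2 circ [423.3  15.4] 35.6 zmed 72.4 mean [422.8  13.7  72.3]
ROW [0.19, -0.04, -0.09] [0.1532, -0.0018, -0.001] rows>= 3 yaw 179.6 tz [0.01 1.   0.  ] j1,j6 [ 0.42 -0.42]
```

```bash
python3 -m creep '[[0,0,0,0.05,-0.002,-0.002,-1],[0,0,0,0.1,-0.002,-0.002,-1],[0,0,0,0.13,-0.002,-0.002,-1],[0,0,0,0.152,-0.002,-0.002,-1],[0,0,0,0.152,-0.002,-0.002,-1]]'
python3 -m creep '[[0,0,0,0,0,0,1],[0,0,0,0,0,0,1],[0,0,0,0,0,0,1],[0,0,0,0,0,0,1],[0,0,0,0,0,0,1]]' 60
python3 -m creep '[[0,0,0,-0.03,0,0,1],[0,0,0,-0.06,0,0,1],[0,0,0,-0.09,0,0,1],[0,0,0,-0.09,0,0,1]]'
python3 -c "
from m import *
s=env.state();print(s['position'],s['grip_width'],s['contact_force']); go([638,-90,98],np.radians(92.3))"
```

```text
clock: 15.25
position: [422.3, 14.9, 6.5]
orientation: [1.954, 1.566, -2.764]
contact_force: [-0.3, -0.1, 0.2]
grip_width: 85.4
clock: 15.88
position: [424.2, 16.9, 8.6]
orientation: [-1.444, 1.57, 0.124]
contact_force: [-1.5, -0.1, 6.4]
grip_width: 21.1
clock: 16.38
position: [425.1, 17.4, 99.5]
orientation: [-1.161, 1.567, 0.406]
contact_force: [0.3, 0.2, -3.2]
grip_width: 21.0
[425.10963311  17.37381736  99.5296478 ] 20.964666731126208 [ 0.32246665  0.1815157  -3.15981356]
ROW [87.53, 0.24, 0.1] [0.0022, -0.2132, -0.1067] rows>= 9 yaw 92.3 tz [1.   0.04 0.  ] j1,j6 [ 0.41 -0.42]
```

```bash
python3 -m creep '[[10,0,0,0.002,-0.05,-0.02,1],[20,0,0,0.002,-0.1,-0.045,1],[30,0,0,0.002,-0.15,-0.07,1],[40,0,0,0.002,-0.2,-0.09,1],[50,0,0,0.002,-0.213,-0.107,1]]'
python3 -m creep '[[10,0,0,0,0,0,1],[20,0,0,0,0,0,1],[30,0,0,0,0,0,1],[37.5,0,0,0,0,0,1],[37.5,0,0,0,0,0,1]]'
python3 - <<'E'
from m import *
s,p,d=grab("wrist","o"); print(s["position"],s["grip_width"]); grab("top","o_top")
go([640,-80,12],np.radians(92.3))
W=xyz("wrist",d,c2w("wrist",s)[0]);m=(abs(W[...,0]-640)<140)&(abs(W[...,1]+85)<40)&(W[...,2]>100)&(W[...,2]<140); P=W[m]; print(len(P),cv2.minAreaRect(P[:,:2].astype(np.float32)),P[:,2].mean(), np.polyfit(P[:,0],P[:,2],1))
D=np.load("pics/o_top.npz"); V=xyz("top",D["d"],D["M"]);m=(abs(V[...,0]-640)<150)&(abs(V[...,1]+85)<40)&(V[...,2]>105)&(V[...,2]<135); P=V[m]; print("top",len(P),cv2.minAreaRect(P[:,:2].astype(np.float32)),np.median(P[:,2]))
rect("o_top","top",(679,11),30,14,36);rect("o_top","top",(543,42),30,14,36)
E
```

```text
clock: 17.0
position: [637.3, -91.6, 92.0]
orientation: [2.359, 1.566, 3.047]
contact_force: [-0.6, 0.6, -3.4]
grip_width: 21.3
clock: 17.62
position: [635.4, -90.6, 93.7]
orientation: [2.965, 1.567, 3.006]
contact_force: [-0.0, 1.4, -2.6]
grip_width: 21.2
[635.41837945 -90.6205118   93.73388812] 21.16153139341179
ROW [0.17, -0.13, -0.02] [0.0826, 0.0105, 0.0048] rows>= 2 yaw 92.3 tz [1.   0.04 0.  ] j1,j6 [ 0.1  -1.63]
9616 ((573.83056640625, -92.83397674560547), (110.28600311279297, 47.473323822021484), 2.661162853240967) 120.69567986016244 [5.39613343e-02 9.05054604e+01]
top 203 ((575.8858032226562, -92.5611343383789), (32.13878631591797, 112.63227081298828), 88.01679229736328) 120.25715220891334
o_top n 85 rect [682.3   8.3] [42.9 40.3] 44.8 circ [679.4   7.6] 25.6 zmed 28.5 mean [679.9   9.4  27.6]
o_top n 0 rect [0. 0.] [0. 0.] 0.0 circ [0. 0.] 0.0 zmed nan mean [nan nan nan]
  return _methods._mean(a, axis=axis, dtype=dtype,
  ret = ret.dtype.type(ret / rcount)
m.py:5: RuntimeWarning: Mean of empty slice.
  print(fn,"n",m.sum(),"rect",q.round(1),np.round(wh,1),round(a,1),"circ",np.round(cc,1),round(cr,1),"zmed",np.median(P[:,2]).round(1),"mean",P.mean(0).round(1))
  ret = um.true_divide(
```

```bash
python3 - <<'E'
from m import *
D=np.load("pics/o.npz"); W=xyz("wrist",D["d"],D["M"]); p=D["p"].astype(int)
m=(abs(W[...,0]-570)<48)&(abs(W[...,1]+92)<10)&(W[...,2]>100)&(W[...,2]<140); P=W[m]
print(len(P),np.percentile(P[:,2],[1,10,50,90,99]).round(1),np.linalg.lstsq(np.c_[P[:,0]-570,P[:,1]+92,np.ones(len(P))],P[:,2],rcond=None)[0])
for x in (525,540,560,580,600):
    q=W[(abs(W[...,0]-x)<2)&(abs(W[...,1]+92)<40)&(W[...,2]>112)&(W[...,2]<128)]; print(x,len(q),q[:,1].min().round(1),q[:,1].max().round(1),np.median(q[:,2]).round(1))
q=W[(abs(W[...,1]+92)<9)&(W[...,2]>112)&(W[...,2]<128)]; print("near end",q[:,0].min())
# blank near 543,42
m=(W[...,2]>22)&(W[...,2]<36)&(abs(W[...,0]-560)<70)&(abs(W[...,1]-30)<80)
n,l,st,ce=cv2.connectedComponentsWithStats(m.astype(np.uint8))
for i in range(1,n):
    if st[i,4]>30: print("comp",st[i],W[l==i].mean(0).round(1))
E
```

```text
7549 [118.5 119.2 120.  121.  136.1] [3.05665271e-02 6.91886852e-03 1.20786032e+02]
525 544 -106.8 -82.8 120.1
540 498 -106.0 -82.3 120.0
560 450 -105.1 -81.1 119.9
580 407 -104.1 -80.2 119.9
600 261 -103.1 -79.4 120.1
near end 518.6374753863875
comp [ 478   68   54   51 2069] [543.7  41.1  30.1]
```

View pics/o.png

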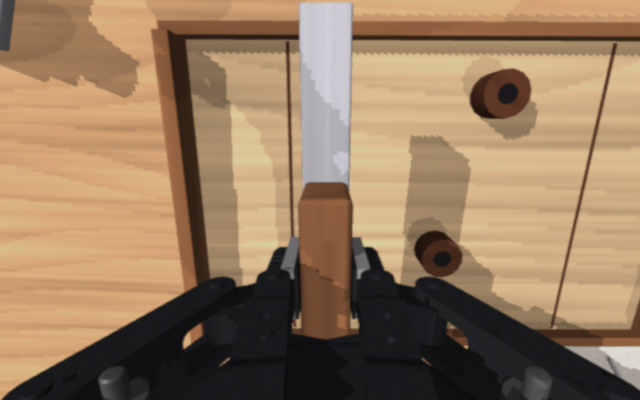

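The wrist view shows the straightedge level and parallel to the board lines, with the blanks at (440,253) and (505,93) both on its +y side. I'll lower it to the floor.

```bash
python3 -m creep '[[0,0,0,0.03,0,0.006,1],[0,0,0,0.06,0,0.006,1],[0,0,0,0.075,0,0.006,1],[0,0,0,0.081,0,0.006,1],[0,0,0,0.081,0,0.006,1]]'
python3 - <<'E'
from m import *
s,p,d=grab("wrist","q"); print(s["position"],s["contact_force"],s["grip_width"])
W=xyz("wrist",d,c2w("wrist",s)[0])
q=W[(abs(W[...,1]+90)<9)&(W[...,2]>30)&(W[...,2]<45)&(W[...,0]<630)]; print("near end",q[:,0].min(),"topz",np.median(q[:,2]))
w=W[(abs(W[...,1]+50)<20)&(W[...,2]>12)&(W[...,2]<30)&(W[...,0]<560)]; print("wall x",w[:,0].min(),w[:,0].max())
f=W[(abs(W[...,1]+50)<20)&(abs(W[...,0]-560)<30)]; print("floor z",np.median(f[:,2]))
T=np.array([-.040,.999,0]); S=s["position"]-[636.7,10,0]; print("s",S@T)
go([636.7-.04*126,10+.999*126,s["position"][2]],np.radians(92.3))
E
```

```text
clock: 18.35
position: [642.9, -90.7, 15.5]
orientation: [-0.413, 1.57, -0.372]
contact_force: [0.3, 0.2, -2.4]
grip_width: 21.0
[642.94449085 -90.74620726  15.5109778 ] [ 0.32349554  0.22061059 -2.37329065] 20.985720260040498
near end 526.2644343342806 topz 41.449154387300126Traceback (most recent call last):
  File "<stdin>", line 5, in <module>
    return umr_minimum(a, axis, None, out, keepdims, initial, where)
ValueError: zero-size array to reduction operation minimum which has no identity
```

```bash
python3 -m creep '[[0,0,0,0.003,0.02,-0.001,1],[0,0,0,0.003,0.04,-0.001,1],[0,0,0,0.003,0.055,-0.001,1],[0,0,0,0.003,0.07,-0.001,1],[0,0,0,0.003,0.085,-0.001,1]]'
python3 -m creep '[[0,0,0,0,0.015,0,1],[0,0,0,0,0.03,0,1],[0,0,0,0,0.045,0,1],[0,0,0,0,0.06,0,1],[0,0,0,0,0.075,0,1]]'
python3 -m creep '[[0,0,0,0,0.015,0,1],[0,0,0,0,0.030,0,1],[0,0,0,0,0.04,0,1],[0,0,0,0,0.04,0,1]]'
python3 - <<'E'
from m import *
s,p,d=grab("wrist","r"); print(s["position"],s["contact_force"],s["grip_width"]); grab("top","r_top")
T=np.array([-.040,.999,0]); print("s",(s["position"]-[636.7,10,0])@T)
go([636.7-.04*126,10+.999*126,s["position"][2]],np.radians(92.3))
for n,fn in(("wrist","r"),("top","r_top")):
    D=np.load("pics/"+fn+".npz"); W=xyz(n,D["d"],D["M"])
    m=(W[...,2]>22)&(W[...,2]<36)&(W[...,0]>515)&(W[...,0]<755)&(W[...,1]>-40)&(W[...,1]<212)
    k,l,st,ce=cv2.connectedComponentsWithStats(m.astype(np.uint8))
    for i in range(1,k):
        if st[i,4]>20: print(n,st[i],W[l==i].mean(0).round(1))
E
```

```text
clock: 19.02
position: [638.2, -4.7, 12.2]
orientation: [-0.65, 1.57, -0.609]
contact_force: [0.9, 0.0, -2.6]
grip_width: 20.8
clock: 19.65
position: [635.0, 70.1, 12.0]
orientation: [-1.509, 1.571, -1.469]
contact_force: [0.1, -0.8, -2.1]
grip_width: 20.9
clock: 20.15
position: [633.4, 110.1, 11.9]
orientation: [1.714, 1.57, 1.756]
contact_force: [-0.1, -0.5, -2.3]
grip_width: 21.2
[633.376503   110.12492806  11.87616275] [-0.07005333 -0.52530787 -2.26415861] 21.154980787891958
s 100.15774300789685
ROW [0.01, -0.01, -0.01] [0.0, 0.0268, -0.0006] rows>= 1 yaw 92.3 tz [1.   0.04 0.  ] j1,j6 [ 0.41 -1.94]
wrist [ 353   24   75   80 4644] [539.9 137.8  30.5]
wrist [351 313   8  14  37] [683.6 130.7  30.6]
top [260 192  13  10  83] [540.5 136.   30.2]
```

```bash
python3 -m creep '[[0,0,0,0,0.010,0,1],[0,0,0,0,0.02,0,1],[0,0,0,0,0.028,0,1],[0,0,0,0,0.028,0,1],[0,0,0,0,0.028,0,1]]'
python3 -m creep '[[0,0,0,0,-0.01,0,1],[0,0,0,0,-0.03,0,1],[0,0,0,0,-0.045,0,1],[0,0,0,-0.04,-0.045,0,1],[0,0,0,-0.08,-0.045,0,1]]'
python3 - <<'E'
from m import *
grab("top","u_top");s,p,d=grab("wrist","u"); print(s["position"],s["contact_force"],s["grip_width"])
T=np.array([-.040,.999,0])
for n,fn in(("wrist","u"),("top","u_top")):
    D=np.load("pics/"+fn+".npz"); W=xyz(n,D["d"],D["M"])
    m=(W[...,2]>26)&(W[...,2]<36)&(W[...,0]>510)&(W[...,0]<755)&(W[...,1]>90)&(W[...,1]<212)
    k,l,st,ce=cv2.connectedComponentsWithStats(m.astype(np.uint8))
    for i in range(1,k):
        if st[i,4]>15: P=W[l==i]; print(n,st[i],P.mean(0).round(1),"board y",((P.mean(0)-[636.7,10,0])@T).round(1))
go([424,16.8,98],np.radians(179.6))
E
```

```text
clock: 20.88
position: [632.3, 137.2, 12.0]
orientation: [-0.017, 1.571, 0.024]
contact_force: [0.1, -0.1, -2.6]
grip_width: 21.2
clock: 21.5
position: [633.9, 90.3, 92.7]
orientation: [-2.632, 1.57, -2.593]
contact_force: [1.1, 0.8, -2.3]
grip_width: 21.2
[637.53274333  90.67765223  99.97167573] [1.45291724 1.37387192 4.80065636] 21.100084475201342
wrist [ 404   54   49   51 1885] [538.8 165.1  30.6] board y 158.9
wrist [ 394  223   42   40 1259] [672.3 171.   30.5] board y 159.4
top [250 155   9   9  27] [667.8 176.1  30.6] board y 164.6
top [251 192  11  11  66] [539.6 165.2  30.9] board y 158.9
ROW [-87.31, 0.54, 0.4] [-0.0023, -0.0658, -0.2166] rows>= 9 yaw 179.6 tz [0.01 1.   0.  ] j1,j6 [ 0.39 -1.92]
```

```bash
python3 -m creep '[[-10,0,0,0,-0.016,-0.05,1],[-20,0,0,0,-0.03,-0.1,1],[-30,0,0,0,-0.045,-0.15,1],[-40,0,0,0,-0.06,-0.2,1],[-50,0,0,0,-0.066,-0.217,1]]'
python3 -m creep '[[-10,0,0,0,0,0,1],[-20,0,0,0,0,0,1],[-30,0,0,0,0,0,1],[-37,0,0,0,0,0,1],[-37,0,0,0,0,0,1]]'
python3 -c "
from m import *
s,p,d=grab('wrist','v');print(s['position'],s['grip_width']);go([424,16.8,20],np.radians(179.6))
W=xyz('wrist',d,c2w('wrist',s)[0]); m=(abs(W[...,0]-424)<30)&(abs(W[...,1]-17)<125)&(W[...,2]<8)&(W[...,2]>2.6)&(W[...,1]<-20)
P=W[m]
for y in (-105,-100,-95,-60,-40):
    q=W[(abs(W[...,1]-y)<2)&(abs(W[...,0]-424)<50)&(W[...,2]>110)]; print(y,len(q),q[:,0].min() if len(q) else 0,q[:,0].max() if len(q) else 0, np.median(q[:,2]) if len(q) else 0)
"
```

```text
clock: 22.22
position: [416.7, 15.7, 91.5]
orientation: [2.036, 1.569, 2.953]
contact_force: [0.1, -0.1, -1.6]
grip_width: 20.9
clock: 22.85
position: [419.6, 16.8, 91.7]
orientation: [1.367, 1.57, 2.924]
contact_force: [-1.0, -0.6, -3.8]
grip_width: 21.1
[419.5701157   16.77778605  91.72066165] 21.11099525316208
ROW [-0.47, 0.0, -0.02] [0.0717, -0.0044, -0.0] rows>= 2 yaw 179.6 tz [0.01 1.   0.  ] j1,j6 [ 0.42 -0.43]
-105 0 0 0 0
-100 120 405.8636351575184 428.97772390992645 116.70176062983042
-95 542 405.4023680436596 429.134648843883 117.2908774933247
-60 447 405.9032090112205 429.8974282900757 117.35911796811911
-40 407 406.2521553337923 430.03239439398067 117.41938328582387
```

```bash
python3 -m creep '[[0,0,0,0.03,-0.005,0.001,1],[0,0,0,0.06,-0.005,0.001,1],[0,0,0,0.078,-0.005,0.001,1],[0,0,0,0.083,-0.005,0.001,1],[0,0,0,0.083,-0.005,0.001,1]]'
python3 -m creep '[[0,0,0,0.001,0,0,1],[0,0,0,0.001,0,0,1]]'
```

```text
clock: 23.52
position: [425.2, 18.3, 9.5]
orientation: [-1.686, 1.57, -0.129]
contact_force: [-0.1, 0.3, -3.0]
grip_width: 20.9
clock: 23.78
position: [425.8, 18.6, 8.7]
orientation: [-1.29, 1.569, 0.269]
contact_force: [-1.0, 1.0, 1.2]
grip_width: 20.6
```

Contact felt (z force -3 to +1.2). I'll release it, retreat, check it, and plan the lid.

```bash
python3 -m creep '[[0,0,0,0,0,0,-1],[0,0,0,0,0,0,-1],[0,0,0,0,0,0,-1],[0,0,0,-0.05,0,0,-1],[0,0,0,-0.1,0,0,-1]]'
python3 -m creep '[[0,0,0,-0.05,0,0,-1],[0,0,0,-0.05,0,0,-1],[0,0,0,-0.05,0,0,-1]]'
python3 - <<'E'
from m import *
s,p,d=grab("wrist","w");print(s["position"])
rect("w","wrist",(424,17),45,64,80)
W=xyz("wrist",d,c2w("wrist",s)[0])
m=(abs(W[...,0]-424)<20)&(abs(W[...,1]-17)<130)&(W[...,2]>28)&(W[...,2]<42); print(cv2.minAreaRect(W[m][:,:2].astype(np.float32)),np.median(W[m][:,2]))
go([577.5,383.5,150],np.radians(174))
E
```

```text
clock: 24.4
position: [424.5, 18.1, 109.1]
orientation: [2.114, 1.569, -2.61]
contact_force: [1.0, -0.1, -0.3]
grip_width: 85.3
clock: 24.78
position: [424.6, 18.5, 157.5]
orientation: [1.067, 1.57, 2.626]
contact_force: [-0.1, -0.5, 0.1]
grip_width: 85.5
[424.58317656  18.45739099 157.46963906]
w n 1830 rect [424.9  16.9] [68.8 22. ] 89.0 circ [424.4  17. ] 35.4 zmed 72.4 mean [424.8  15.4  72.3]
((424.6529846191406, 17.4481201171875), (230.14183044433594, 24.00529670715332), 89.4517593383789) 34.56658310584925
ROW [5.31, -0.03, -0.12] [0.0065, -0.1489, 0.3671] rows>= 7 yaw 174.0 tz [0.1  0.99 0.  ] j1,j6 [ 0.41 -0.43]
```

The straightedge is back on its rest at (424.7,17.2), yaw 89.4°, within 2 mm of its start. Now the lid.

```bash
python3 -m creep '[[0,0,0,0.005,-0.02,0.055,-1],[0,0,0,0.005,-0.04,0.11,-1],[0,0,0,0.005,-0.06,0.165,-1],[0,0,0,0.005,-0.08,0.22,-1],[0,0,0,0.005,-0.1,0.275,-1]]'
python3 -m creep '[[0,0,0,0,-0.025,0.05,-1],[0,0,0,0,-0.053,0.09,-1],[0,0,0,0,-0.053,0.09,-1],[0,0,0,0,-0.053,0.09,-1]]'
python3 - <<'E'
from m import *
s,p,d=grab("wrist","x");print(s["position"])
rect("x","wrist",(577,383),25,42,60); rect("x","wrist",(471,369),60,26,34.5)
go([577.5,383.7,-12])
E
```

```text
clock: 25.45
position: [528.1, 293.5, 151.2]
orientation: [2.345, 1.568, -2.379]
contact_force: [0.5, -0.5, 1.1]
grip_width: 85.5
clock: 25.95
position: [581.9, 381.0, 151.0]
orientation: [2.395, 1.567, -2.329]
contact_force: [0.9, -0.1, -0.9]
grip_width: 84.7
[581.86306821 381.02632953 151.03266709]
x n 404 rect [578.1 383.2] [20.7 20.1] 89.8 circ [577.9 383.6] 10.9 zmed 48.5 mean [578.1 382.8  48.3]
x n 1319 rect [471.1 368.9] [90.6 91.5] 45.6 circ [471.1 368.9] 46.1 zmed 30.2 mean [469.2 367.5  29.9]
ROW [0.0, -0.08, -0.06] [0.1642, 0.0043, 0.0031] rows>= 3 yaw 179.3 tz [0.01 1.   0.  ] j1,j6 [ 0.8  -0.82]
```

```bash
python3 -m creep '[[0,0,0,0.05,0.0038,0.002,-1],[0,0,0,0.1,0.0038,0.002,-1],[0,0,0,0.14,0.0038,0.002,-1],[0,0,0,0.163,0.0038,0.002,-1],[0,0,0,0.163,0.0038,0.002,-1]]'
python3 -m creep '[[0,0,0,0,0,0,1],[0,0,0,0,0,0,1],[0,0,0,0,0,0,1],[0,0,0,0,0,0,1],[0,0,0,0,0,0,1]]' 40
```

```text
clock: 26.62
position: [577.1, 381.7, -11.3]
orientation: [2.309, 1.567, -2.416]
contact_force: [-1.2, -0.0, 0.4]
grip_width: 85.4
clock: 27.25
position: [579.0, 384.0, -9.1]
orientation: [-0.983, 1.569, 0.576]
contact_force: [-0.5, 0.4, 4.0]
grip_width: 20.5
```

```bash
python3 -m creep '[[0,0,0,-0.03,0,0,1],[0,0,0,-0.06,0,0,1],[0,0,0,-0.09,0,0,1],[0,0,0,-0.09,0,0,1]]'
python3 -m creep '[[0,0,0,0,0.03,0,1],[0,0,0,0,0.07,-0.008,1],[0,0,0,0,0.105,-0.014,1],[0,0,0,0,0.107,-0.014,1],[0,0,0,0,0.107,-0.014,1]]'
cat > lid.py <<'E'
from m import *
import sys
fn,c0=sys.argv[1],float(sys.argv[2])  # expected disc-top z
s,p,d=grab("wrist",fn); print(s["position"],s["contact_force"],s["grip_width"])
W=xyz("wrist",d,c2w("wrist",s)[0]); m=(abs(W[...,2]-c0)<5)&(np.hypot(W[...,0]-471,W[...,1]-369)<62)
P=W[m]; 
pl=np.linalg.lstsq(np.c_[P[:,:2]-[471,369],np.ones(len(P))],P[:,2],rcond=None)[0]; print("plane",pl.round(4),len(P))
h=cv2.convexHull(P[:,:2].astype(np.float32))[:,0]; 
from scipy.optimize import least_squares
# outer arc only (camera side, y below centre), radius fixed 48
h=h[h[:,1]<np.median(P[:,1])+15]
r=least_squares(lambda q:np.hypot(*(h-q).T)-48,[471,369],loss="soft_l1"); print("lid c",r.x.round(1),"res",np.abs(r.fun).mean().round(2),"hull y",h[:,1].min().round(1),"x",P[:,0].min().round(1),P[:,0].max().round(1))
m=(abs(W[...,2]-30)<4)&(np.hypot(W[...,0]-471,W[...,1]-369)<56); 
if m.sum()>50: P=W[m]; h=cv2.convexHull(P[:,:2].astype(np.float32))[:,0]; h=h[h[:,1]<369]; r=least_squares(lambda q:np.hypot(*(h-q).T)-46,[471,369],loss="soft_l1"); print("tin c",r.x.round(1),m.sum(),np.abs(r.fun).mean().round(2))
E
python3 lid.py y 100
```

```text
clock: 27.75
position: [579.8, 384.6, 82.6]
orientation: [-0.861, 1.566, 0.698]
contact_force: [-0.5, -0.2, -1.5]
grip_width: 20.6
clock: 28.38
position: [471.3, 370.8, 79.3]
orientation: [2.439, 1.57, -2.285]
contact_force: [0.6, -0.3, -1.8]
grip_width: 20.8
[471.31236942 370.77031042  79.32005491] [ 0.60513584 -0.27669376 -1.75419191] 20.76663982524144
plane [-1.30000e-03 -9.00000e-04  9.99776e+01] 14362
lid c [470.8 370.8] res 0.15 hull y 322.7 x 422.9 518.5
tin c [471.2 369.4] 475 0.16
```

The lid is level, centred at (470.8,370.8) against the tin at (471.1,369.2). I'll shift -1.6 mm in tool z and descend.

```bash
python3 -m creep '[[0,0,0,0.02,0,-0.0016,1],[0,0,0,0.04,0,-0.0016,1],[0,0,0,0.053,0,-0.0016,1],[0,0,0,0.053,0,-0.0016,1],[0,0,0,0.053,0,-0.0016,1]]'
python3 lid.py z 47
```

```text
clock: 29.05
position: [472.1, 369.6, 27.7]
orientation: [-0.986, 1.57, 0.573]
contact_force: [-0.1, 0.5, -1.3]
grip_width: 20.5
[472.08120855 369.64566337  27.65362294] [-0.06464622  0.48777992 -1.26483726] 20.526066913444833
plane [ 3.00000e-04 -5.00000e-04  4.82812e+01] 14320
lid c [471.4 369.7] res 0.15 hull y 321.5 x 423.9 519.3
```

```bash
python3 -m creep '[[0,0,0,0.005,0,0,1],[0,0,0,0.009,0,0,1],[0,0,0,0.012,0,0,1],[0,0,0,0.0138,0,0,1],[0,0,0,0.0138,0,0,1]]'
python3 lid.py z1 35
```

```text
clock: 29.72
position: [471.3, 369.2, 14.9]
orientation: [-1.456, 1.57, 0.104]
contact_force: [-4.7, -3.2, 9.2]
grip_width: 20.6
[471.29327175 369.1637093   14.87347457] [-4.66274578 -3.20178047  9.17926821] 20.643743722824745
plane [-1.00000e-04  3.00000e-04  3.55812e+01] 14346
lid c [470.6 369.2] res 0.15 hull y 321.0 x 423.1 518.6
tin c [470.5 367.1] 107 0.29
```

Seated: top at 35.6 mm (about 0.5 mm camera bias), 9 N contact. I'll release, retreat up and verify everything.

```bash
python3 -m creep '[[0,0,0,0,0,0,-1],[0,0,0,0,0,0,-1],[0,0,0,0,0,0,-1],[0,0,0,-0.05,0,0,-1],[0,0,0,-0.1,0,0,-1]]'
python3 -m creep '[[0,0,0,-0.06,0,0,-1],[0,0,0,-0.12,0,-0.03,-1],[0,0,0,-0.15,0,-0.09,-1],[0,0,0,-0.15,0,-0.14,-1],[0,0,0,-0.15,0,-0.14,-1]]'
python3 lid.py z2 35
python3 - <<'E'
from m import *
s,p,d=grab("top","fin"); print(env.state()["joints"].round(2))
rect("z2","wrist",(471,369),25,50,80)
rect("fin","top",(464,-378),24,98,118); D=np.load("pics/fin.npz"); W=xyz("top",D["d"],D["M"])
m=(abs(W[...,0]-424)<20)&(abs(W[...,1]-17)<130)&(W[...,2]>28)&(W[...,2]<42); print("se",cv2.minAreaRect(W[m][:,:2].astype(np.float32)))
m=(W[...,2]>22)&(W[...,2]<36)&(W[...,0]>515)&(W[...,0]<755)&(W[...,1]>-200)&(W[...,1]<205)
k,l,st,ce=cv2.connectedComponentsWithStats(m.astype(np.uint8)); T=np.array([-.04,.999,0])
for i in range(1,k):
    if st[i,4]>15: P=W[l==i]; print(st[i],P.mean(0).round(1),"by",((P.mean(0)-[636.7,10,0])@T).round(1))
rect("fin","top",(377,240),40,60,100); rect("fin","top",(375,-246),60,65,95)
cv2.imwrite("pics/fin2.png",cv2.resize(p[85:320,150:470],(800,588),interpolation=2))
E
```

```text
clock: 30.4
position: [471.2, 368.8, 113.9]
orientation: [2.644, 1.569, -2.081]
contact_force: [0.7, -0.2, 0.6]
grip_width: 84.9
clock: 31.02
position: [470.1, 226.6, 265.1]
orientation: [-0.993, 1.567, 0.563]
contact_force: [0.3, 1.6, -0.5]
grip_width: 85.4
[470.07723367 226.55951989 265.14157689] [ 0.29098205  1.62139665 -0.50973364] 85.42878121869177
plane [3.0000e-04 2.6000e-03 3.5438e+01] 2716
lid c [470. 369.] res 0.28 hull y 320.9 x 423.7 517.0
tin c [470.1 366.6] 124 0.46
[ 0.75  0.19  0.19 -0.   -1.57 -0.77]
z2 n 284 rect [470.4 368.4] [21.5 20.6] 58.6 circ [470.2 368.7] 11.2 zmed 71.8 mean [470.1 365.4  67.9]
fin n 101 rect [ 464.9 -378. ] [32.4 33.5] 69.6 circ [ 466.1 -377.9] 20.4 zmed 107.2 mean [ 465.  -377.2  107.3]
se ((425.78375244140625, 18.044235229492188), (224.98056030273438, 25.358083724975586), 89.6878890991211)
[250 154  11  11  74] [673.1 170.7  29.5] by 159.1
[251 192  11  11  73] [538.8 165.   29.3] by 158.8
fin n 51 rect [375.5 239. ] [23.6 25.2] 46.1 circ [377.4 239.9] 15.3 zmed 78.7 mean [376.7 239.3  76. ]
fin n 98 rect [ 375.6 -245. ] [62.5 66.1] 1.0 circ [ 375.6 -245.7] 33.8 zmed 77.9 mean [ 378.2 -248.1   77.9]
```

View pics/fin2.png

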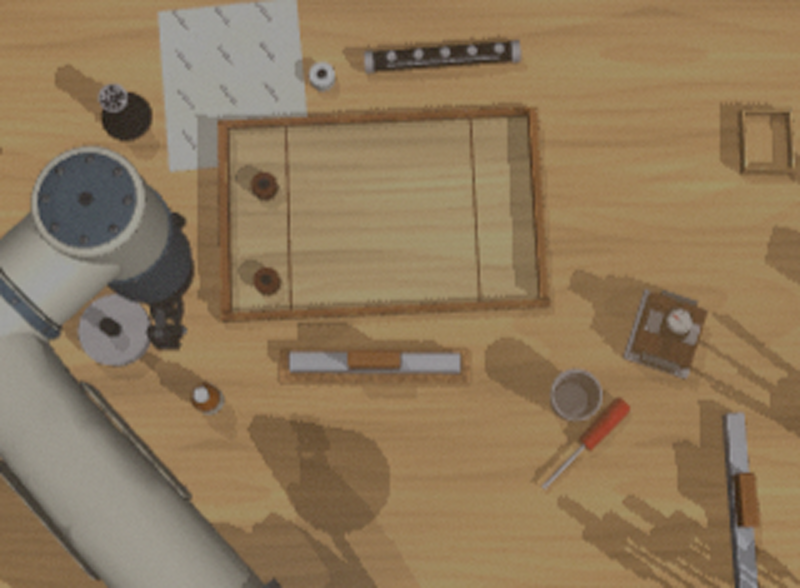

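The last picture shows both blanks behind the left line at (264,185) and (266,280), the lid on the tin at (113,330), the straightedge on its rest at (375,362), and the gauge on the set-up piece at (680,322). Handing in.

```bash
python3 -c "
from rig import env
print(env.hand_in())"
```

```text
the job is handed in; nothing more can be done
None
```

The job is done and handed in at about 31 s on the robot's clock. The hand-in gives no verdict, so what follows is from my own last checks.

- **Gauge:** It stands flat across the channel on the set-up piece. I read the needle from its red pixels as about 2.8 mm pushed in, so the channel is about 9.2 mm deep. The blanks therefore belong at the left (+y) end. The camera depth of the groove agreed at 8–9 mm, and the gauge height had not changed at the end.
- **Blanks:** There were two on the board. I pushed them with the straightedge, and their centres are about 159 mm from the board's middle at +y, upright.
- **Straightedge:** It is back on its rest within about 3 mm of where it started, less than 1° off.
- **Lid:** It is seated level on the tin. Its top measures 35.4 mm against 35 nominal, and it is centred within about 1–2 mm.
- **Bystanders:** The oil bottle and cup are where they started, within measuring error.

**What went wrong or disagreed:**
- **First grip on the gauge:** The fingers end about 32 mm short of the stated tool tip, so my first grip only pinched the top of the gauge's dial. I set the gauge back in its tin, gripped it lower by the housing, and allowed for the offset from then on. The needle still read zero after the bad grip.
- **Dial check:** The crop I took to read the dial by eye was off target, so I read the dial from the needle's red pixels only.
- **Tin centre:** The last fit of the tin's centre was about 2.5 mm off the earlier ones. I put that down to the lid covering most of the rim.

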